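Refit a control box's board and snap its cover shut

TASK

The repaired control box goes back together: lower the circuit board with the heat sink into the open housing, terminal block towards the cable glands, and press it down evenly until all four standoffs have clicked through. Then hook the cover's front lip under the edge of the deck at the other end and pivot it down until the catch snaps over its far edge and it lies flat. Leave the other things on the table where they are.

Things in the scene. Friction and masses are not known exactly. Their poses are not given: they have to be found in the camera images.
- housing: Grey control-box housing, 200 x 150 x 47 mm, fixed in a bench holder (two jaws, 190 mm over both in y, 24 mm high), hollow, open at the top. Origin: centre of its underside. x runs from the plain end (-x) to the end with four cable glands (+x), z up. The bottom is 4 mm thick.
- opening (a point): Centre of the opening in the housing's 4 mm top deck, at the deck's upper face (47 mm above the housing's origin). The opening is 144 x 110 mm (x, y). Along its two long sides ledges, 4 mm below the deck face, narrow it to 96 mm in y; the ends have none. Axes as the housing's.
- deck_edge (a point): Middle of the lower edge of the deck at the opening's -x end (housing x = -72, y = 0, z = 43 mm). The space under the deck there is hollow for 24 mm in -x: the slot for the cover's lip. Axes as the housing's.
- catch (a joint): Spring catch at the middle of the opening's +x edge, 40 mm wide. 0 = out: its nose reaches 5.5 mm into the opening, flat below, 0.8 mm above the deck face, sloped above, top 10 mm above the deck. It grows (m, to 0.008) as it is pushed to +x. The cover's far edge pressed down on the slope (9 to 12 N there) drives it back; then it springs to 0 over that edge.
- standoff0 (a point): Snap standoff 0: centre of its 12 mm wide shoulder, at housing x = -52, y = -34.5, z = 14 mm. On it stands a 6 mm post, 11 mm high, with two spring barbs: 12.6 mm across when out, their undersides 3.9 mm above the shoulder, tapering to 4.4 mm at the top.
- standoff1 (a point): Snap standoff 1: centre of its 12 mm wide shoulder, at housing x = -52, y = 34.5, z = 14 mm. On it stands a 6 mm post, 11 mm high, with two spring barbs: 12.6 mm across when out, their undersides 3.9 mm above the shoulder, tapering to 4.4 mm at the top.
- standoff2 (a point): Snap standoff 2: centre of its 12 mm wide shoulder, at housing x = 52, y = -34.5, z = 14 mm. On it stands a 6 mm post, 11 mm high, with two spring barbs: 12.6 mm across when out, their undersides 3.9 mm above the shoulder, tapering to 4.4 mm at the top.
- standoff3 (a point): Snap standoff 3: centre of its 12 mm wide shoulder, at housing x = 52, y = 34.5, z = 14 mm. On it stands a 6 mm post, 11 mm high, with two spring barbs: 12.6 mm across when out, their undersides 3.9 mm above the shoulder, tapering to 4.4 mm at the top.
- board_grip (a point): Centre of the finned heat sink on the loose circuit board, 14 mm above the board's underside. Heat sink 30 x 50 mm (x, y), 22 mm high on the board of 124 x 88 x 3 mm, 0.15 kg. At the board's +x end the terminal block (48 mm long, 12 mm high), at -x a relay and a capacitor (15 mm high); 27 mm are free on both x sides of the heat sink. Fitted, its axes are the housing's.
- board_hole0 (a point): Centre of the board's 9 mm hole 0 at its underside (board x = -52, y = -34.5 mm from the middle). Fitted, it lies at standoff0, the board on the shoulder, the barbs out over its top face. Merely laid on, the board stops on the barbs 7 mm higher; each standoff needs about 5 N to click through.
- board_hole1 (a point): Centre of the board's 9 mm hole 1 at its underside (board x = -52, y = 34.5 mm from the middle). Fitted, it lies at standoff1, the board on the shoulder, the barbs out over its top face. Merely laid on, the board stops on the barbs 7 mm higher; each standoff needs about 5 N to click through.
- board_hole2 (a point): Centre of the board's 9 mm hole 2 at its underside (board x = 52, y = -34.5 mm from the middle). Fitted, it lies at standoff2, the board on the shoulder, the barbs out over its top face. Merely laid on, the board stops on the barbs 7 mm higher; each standoff needs about 5 N to click through.
- board_hole3 (a point): Centre of the board's 9 mm hole 3 at its underside (board x = 52, y = 34.5 mm from the middle). Fitted, it lies at standoff3, the board on the shoulder, the barbs out over its top face. Merely laid on, the board stops on the barbs 7 mm higher; each standoff needs about 5 N to click through.
- cover_grip (a point): Centre of the grip bar on the loose grey cover: 12 x 60 x 20 mm (x, y, z) in the middle of its top, this point 19 mm above the cover's underside. Panel 140 x 105 x 4 mm, its top 9 mm above the underside; lip and two ribs (at y = -44 and 44 mm, 126 mm long) reach down from it to the underside. 0.12 kg. x runs from the lip (-x) to the far edge.
- cover_lip (a point): Middle of the upper front edge of the cover's lip: a tongue 80 mm wide (y), 3 mm thick, 10 mm out beyond the panel's -x edge, its top 2 mm below the panel's lower face; 80 mm in -x and 16 mm down from cover_grip. Closed, it lies 8 mm beyond deck_edge in -x and 2 mm below it.
- cover_rear (a point): Middle of the lower edge of the panel's far (+x) end, which snaps under the catch; 70 mm in +x and 14 mm down from cover_grip. Closed, the cover has the housing's orientation with 2 mm play in x, 2.5 mm in y; the panel lies on the ledges, its top flush with the deck, cover_grip 10 mm above the deck face at the opening's centre.
- meter: Bystander: black handheld meter, 150 x 72 x 42 mm, lying flat. Origin at the centre of its underside.
- screwdriver: Bystander: black screwdriver, 180 mm long, lying flat. Origin at the centre of its underside.
- bottle: Bystander: white bottle, 48 mm across and 150 mm tall, standing. Origin at the centre of its underside.
- spool: Bystander: metal solder spool, 60 mm across and 50 mm tall, standing. Origin at the centre of its underside.
- tin: Bystander: small tin, 56 mm across and 70 mm tall, standing. Origin at the centre of its underside.
- old_board: Bystander: other, smaller circuit board without a heat sink, 90 x 62 mm, up to 17 mm tall. Origin at the centre of its underside.
- pliers: Bystander: pliers, 175 mm long, lying flat. Origin at the centre of its underside.
- tray: Bystander: open black parts tray, 120 x 80 x 30 mm. Origin at the centre of its underside.

How it is judged (in metres and radians):
On the way, in this order (a step that is already met when the one before it is completed fails the run):
1. the board sits on the shoulders of all four standoffs, each clicked through (distance between board_hole0 and standoff0 below 0.0035 m and distance between board_hole1 and standoff1 below 0.0035 m and distance between board_hole2 and standoff2 below 0.0035 m and distance between board_hole3 and standoff3 below 0.0035 m), for 0.2 s.
2. the cover's lip is under the deck edge while its far edge is still raised (all of step 1 and z of cover_lip in the frame of housing below 0.0425 m and x of cover_lip in the frame of housing below -0.0755 m and y of cover_lip in the frame of housing between -0.006 and 0.006 m and angle between the z axis of cover and the z axis of housing, either way round above 0.055 rad), for 0.1 s.
At the end, for the whole second after the job is handed in: Each board hole is within 3.5 mm of its own standoff's shoulder; the cover's lip reaches 3.5 mm or more under the deck edge, within 6 mm sideways; the cover is flat within 0.03 rad, its far edge at most 2.2 mm above the ledges, the catch sprung out over it within 1.5 mm; both at rest (all of step 1 and z of cover_lip in the frame of housing below 0.0425 m and x of cover_lip in the frame of housing below -0.0755 m and y of cover_lip in the frame of housing between -0.006 and 0.006 m and z of cover_rear in the frame of housing between 0.04 and 0.0452 m and angle between the z axis of cover and the z axis of housing, either way round below 0.03 rad and value of joint catch below 0.0015 m and linear speed of each of board, cover below 0.02 m/s); the robot touches nothing.
It fails at once if one of the other things (meter, screwdriver, bottle, spool, tin, old board, pliers, tray) is pushed more than 30 mm (distance of any of meter, screwdriver, bottle, spool, tin, old_board, pliers, tray from where it was at the start of the episode above 0.03 m).
It also fails if it takes over 61 s, if anything falls off the work surface, if the arm or the gripper's body presses on something with over 40 N, if the wrist force passes 120 N, or if a joint passes its speed limit or range.

ROBOT

A 6-joint arm with a two-finger parallel gripper is mounted at the origin on the work surface. World frame = base frame: x ahead of the robot, y to its left, z up, the work surface at z = 0. Lengths are in mm, angles in rad, forces in N, time in s.
With the tool pointing down it reaches from about 350 to 925 mm from the base axis. Payload 6.4 kg.
Tool frame: the origin (TCP) lies between the finger pads; the fingertips stand 8 mm ahead of it and the grasp point (between the pads) lies 11 mm behind it (tip_extent is the distance from the TCP to the fingertips, in mm); x points along the fingers, z is the direction in which the jaws open and shut, and the axes are right-handed (so a half turn about x gives the same grasp; the last joint's range is limited). The gripper opens to 94 mm and grips with 3 to 60 N. Pads are 16 mm wide; open, the fingers measure 119 mm over their backs; the gripper's body (75 mm by 177 mm) begins 78 mm behind the grasp point.
Start: joints at [-1.292, 0.245, 1.558, -0, 1.339, -0.174], TCP at [284.371, -584.506, 213.455] pointing down, gripper open.
Joint ranges: [-3.13, 3.13], [-1.02, 2.26], [0.13, 2.54], [-0.95, 4.09], [0.21, 2.88], [-2.74, 2.74]. Speed limits (rad/s): [2.57, 2.57, 3.14, 3.14, 3.14, 3.14].

INTERFACE

Orientations are given as a unit quaternion [w, x, y, z].
In Python, from station import * gives the robot as it stands.
- The arm moves only by the tool drive_tool, never from a script. Its argument "steps" is a list that holds one entry, the list of rows, each a list of 5 numbers: the shift along the tool's x, y, z in cm, then the turn about the tool's x in degrees, then the opening, from 0 (shut) to 1 (fully open). In form: [[[tx, ty, tz, twist, fingers], ...]]. A call has exactly 5 rows; each row is the pose to reach, as a shift and turn from the pose commanded when the call began, along the tool's axes at that moment; what a row does not reach only later rows make up. A row lasts 1/10 s, in which the tool goes at most 50 mm and 8.59 degrees, less where a joint would pass 70% of its speed; a pose out of reach is approached as far as the arm can. A call with a gripper value outside its range is refused whole. The fingers move at their own pace and stop on an object; "force" is the grip in N (left out, the last holds). Time passes only in rows, so rows that repeat a pose let the fingers close, or fill a call up. It gives the time, the measured TCP pose, the force and the opening at its end, in the units of the state.
- observe(): the state, without advancing time (a new reading comes with each control period).
- get_image(name): name is "side" or "top"; returns (picture, depth): 384x512x3 uint8, red, green, blue; 384x512 float32, mm along the optical axis (not along the pixel's ray), 0 where there is no reading.
- camera_info(name): a dict with "mtx" (3x3 intrinsics, pixels), "R" (3x3) and "t" (3): a world point X has camera coordinates R X + t. Camera axes: x right, y down, z forward; pixel columns grow to the right and rows downward; lengths in mm; the calibration is good to about 2 mm. A picture is of the moment at which its call begins. camera_info takes no time and is no camera call.
- job_done(): hands the job in, once; it reports no verdict.
Trained networks look in the newest picture that a camera, given by its name, has taken for a name from the list of things; names that differ only in an ending like _2 or _b are one class to them, and where a whole thing is asked for, a point or a joint stands for the part that bears it (a point fixed in the world has none). Each returns a list of dicts, best first, with "p" (0 to 1); they miss things now and then, are a little off and sometimes report something else, mostly with a low value. They report only what shows in the picture. A call takes as long as a camera call.
- look_for(camera, query): "uv" ([column, row] in pixels, amid what is visible of it).
The state is a dict: "time": time; "joint_pos": joint angles; "qvel": joint speeds; "effort": joint torques, N m; "eef_pos": TCP position; "orientation": TCP orientation; "wrist_force": force on the tool from outside, world axes, zero at the start; "ft_torque": the same for the moment, N m; "grip_width": finger opening in mm.
Only numpy, scipy, OpenCV 4.12 (cv2) and the standard library are available. Lean on these libraries where they do the work, as an engineer would, in place of code of your own. Each camera call takes 0.05 s, during which the arm holds its last target.

## Working session

There is one attempt and no reset: what is moved stays moved. The work goes in short steps, Python scripts to look and compute and a tool call to move; the robot and the scene stay as the last step left them, time stands still between calls to the robot, and variables do not carry over. Pictures are saved under pics/ and viewed, and the job is handed in when it is done.

Besides the shell and the picture viewer there is one more tool, called after "Call:" in YAML: its name, and indented under it one key for each argument. drive_tool: Moves the arm, as the interface text tells. Its arguments: {"type":"object","properties":{"steps":{"type":"array"},"force":{"type":"number"}},"required":["steps"]}

```bash
ls; mkdir -p pics; python3 - <<'E'
from station import *
import cv2
s=observe();print({k:(np.round(v,3).tolist() if hasattr(v,'__len__') else v) for k,v in s.items()}) if 'np' in globals() else print(s)
for n in("top","side"):
    im,d=get_image(n);cv2.imwrite(f"pics/{n}0.png",im[:,:,::-1]);
    import numpy as np
    np.save(f"pics/{n}0.npy",d)
    c=camera_info(n);print(n,c)
for q in ["housing","board_grip","cover_grip","catch","cover_lip","cover_rear","opening","deck_edge"]:
    for n in("top","side"):
        try: print(q,n,[(np.round(r["uv"],1).tolist(),round(r["p"],2)) for r in look_for(n,q)[:3]])
        except Exception as e: print(q,e)
print(observe()["time"])
E
```

```text
pics
{'time': 0.0, 'joint_pos': array([-1.29209959e+00,  2.45778552e-01,  1.55901353e+00,  3.43423374e-05,
        1.33869856e+00, -1.74082434e-01]), 'qvel': array([ 0.00074555,  0.00072767, -0.00053359,  0.00134748, -0.00024229,
       -0.00103462]), 'effort': array([-1.90070416e-03, -4.15836596e+01, -3.14604199e+01,  6.84171030e-02,
        3.32706585e-02, -1.34260777e-04]), 'eef_pos': array([ 284.21304236, -583.91797542,  212.36833417]), 'orientation': array([ 0.59897941,  0.37547125,  0.59996092, -0.37455561]), 'wrist_force': array([0.15596462, 0.19303371, 0.55029095]), 'ft_torque': array([ 0.01246009, -0.01133464, -0.02166369]), 'grip_width': 93.93526157460937}
top {'mtx': array([[415.5014855 ,   0.        , 258.8892572 ],
       [  0.        , 415.5014855 , 194.59175197],
       [  0.        ,   0.        ,   1.        ]]), 'R': array([[-0.01885661, -0.9998126 ,  0.00438144],
       [-0.99097563,  0.01810793, -0.13281339],
       [ 0.13270916, -0.00684631, -0.99113138]]), 't': array([  22.31936804,  567.74681249, 1611.19265306])}
side {'mtx': array([[377.89042608,   0.        ,
[... 397 characters left out ...]
 0.71), ([244.0, 203.3], 0.6)]
board_grip top [([347.2, 214.9], 0.95)]
board_grip side [([314.8, 146.0], 0.96), ([174.5, 228.3], 0.53), ([177.9, 352.7], 0.33)]
cover_grip top [([182.8, 203.8], 0.65)]
cover_grip side [([210.1, 284.0], 0.58)]
catch top [([185.1, 205.6], 0.33)]
catch side [([226.6, 197.5], 0.62)]
cover_lip top [([184.3, 206.2], 0.65), ([248.9, 196.8], 0.5)]
cover_lip side [([312.9, 145.9], 0.62), ([209.1, 281.9], 0.58)]
cover_rear top [([179.5, 202.8], 0.91), ([220.8, 237.7], 0.55)]
cover_rear side [([180.2, 355.4], 0.75), ([209.0, 282.0], 0.62)]
opening top [([249.9, 195.8], 0.8)]
opening side [([245.5, 209.2], 0.6)]
deck_edge top []
deck_edge side [([245.0, 209.9], 0.66)]
0.9
```

```bash
python3 - <<'E'
import cv2
for n in("top","side"):
    im=cv2.imread(f"pics/{n}0.png")
    cv2.imwrite(f"pics/{n}0b.png",cv2.resize(im,(800,600),interpolation=cv2.INTER_CUBIC))
im=cv2.imread("pics/top0.png")[120:270,130:400]
cv2.imwrite("pics/top0c.png",cv2.resize(im,(800,444),interpolation=cv2.INTER_CUBIC))
E
```

```text
(no output)
```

View pics/top0b.png

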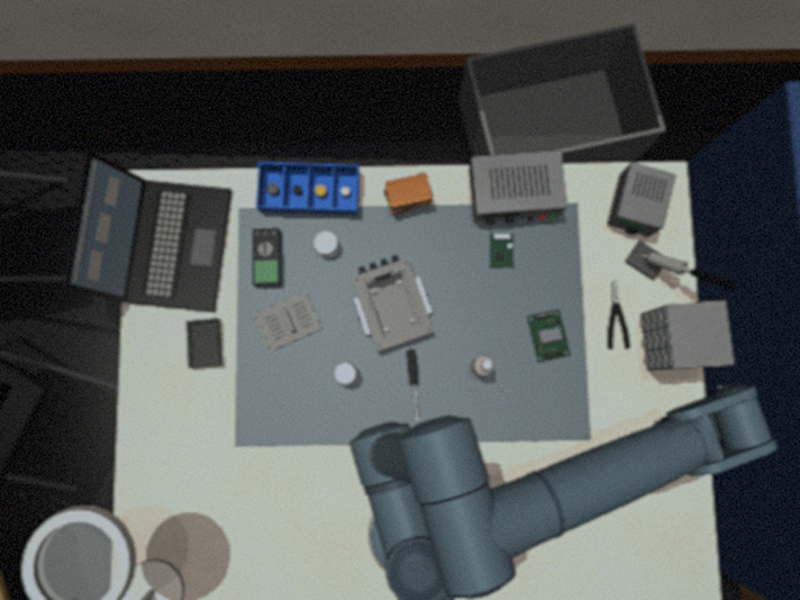

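View pics/side0b.png

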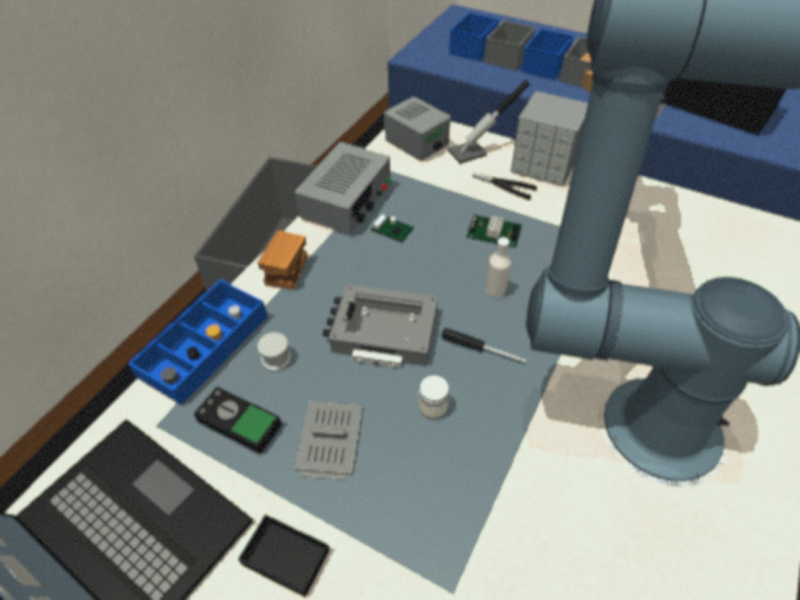

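View pics/top0c.png

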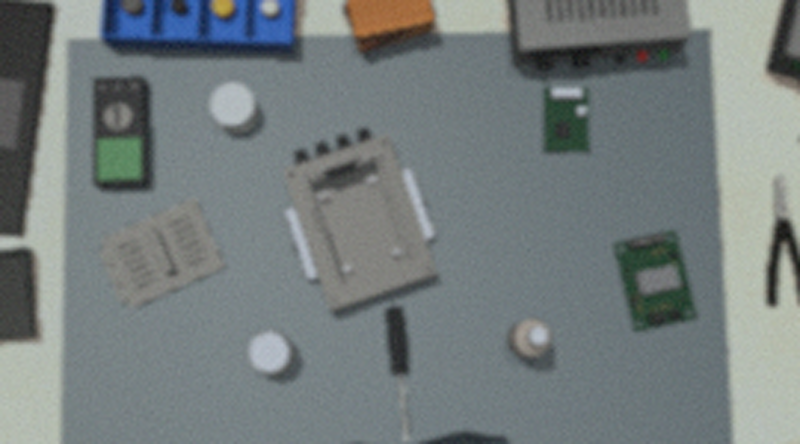

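```bash
cat > h.py <<'E'
from station import *
import numpy as np, cv2
def cloud(n,d):
    c=camera_info(n);K=c["mtx"];v,u=np.mgrid[0:384,0:512]
    P=np.stack([(u-K[0,2])/K[0,0]*d,(v-K[1,2])/K[1,1]*d,d],-1)
    return (P-c["t"])@c["R"]
def proj(n,X):
    c=camera_info(n);p=np.atleast_2d(X)@c["R"].T+c["t"];q=p@c["mtx"].T
    return q[:,:2]/q[:,2:]
E
python3 - <<'E'
from h import *
W={}
for n in("top","side"):
    d=np.load(f"pics/{n}0.npy");W[n]=cloud(n,d)
import sys
for n,uvs in {"top":dict(house=[247,195],board=[347,215],cover=[183,204]),"side":dict(house=[245,205],board=[315,147],cover=[210,282])}.items():
    for k,(u,v) in uvs.items(): print(n,k,W[n][v,u].round(1))
# table noise
t=W["top"][150:250,160:175,2];print("table z",t.mean(),t.std())
# regions, z-hist
ctr={k:np.mean([W["top"][v,u][:2] for u,v in [uv]],0) for k,uv in dict(house=[247,195],board=[347,215],cover=[183,204]).items()}
for n in W:
  for k,c in ctr.items():
    P=W[n].reshape(-1,3);m=(np.abs(P[:,:2]-c)<140).all(1)
    print(n,k,np.histogram(P[m,2],bins=np.arange(-6,60,3))[0])
for n,(x0,x1,y0,y1) in {"top":(325,375,185,245),"side":(285,345,115,175)}.items():
    im=cv2.imread(f"pics/{n}0.png")[y0:y1,x0:x1];cv2.imwrite(f"pics/b_{n}.png",cv2.resize(im,None,fx=8,fy=8,interpolation=cv2.INTER_CUBIC))
a=cv2.imread("pics/b_top.png");b=cv2.imread("pics/b_side.png");b=b[:480];a=a[:480]
cv2.imwrite("pics/b.png",cv2.resize(np.hstack([a,b]),None,fx=.85,fy=.85))
a=cv2.resize(cv2.imread("pics/top0.png")[180:230,155:210],None,fx=8,fy=8);b=cv2.resize(cv2.imread("pics/side0.png")[250:310,185:237],None,fx=6.667,fy=6.667)
cv2.imwrite("pics/c.png",np.hstack([a,b])[:, :800])
E
```

```text
top house [571.8  59.7   4. ]
top board [ 481.8 -338.    21.4]
top cover [536.6 313.3  32.9]
side house [586.5  25.8   0.7]
side board [ 484.4 -332.3   19.8]
side cover [532.2 323.9   5.8]
table z 17.49580948792882 96.99714093566355
top house [381 772 944 636 322  85  32  20  42  78  74  41  43  22  34 107 248 312
 221  90  24]
top board [ 597 1144 1330  852  347   83   40   31   36   31   23    5    2    2
    0    0    0    0    0    0    0]
top cover [ 521 1025 1027  745  485  288  139   52    8   18   20   34   55   82
   46   22    5    0    0    0    0]
side house [ 899 1586  837  199   50   63   51   59  117  125   75   72   56   47
  107  244  594  322   46   16   15]
side board [1247 1296  296   32   14   33   18   31   42   19    4    0    0    0
    0    0    0    0    0    0    0]
side cover [1745 3646 1013  623  752  152   28   38   25   36   71  102  196  141
    7    5    4    5    2    6    8]
```

View pics/b.png

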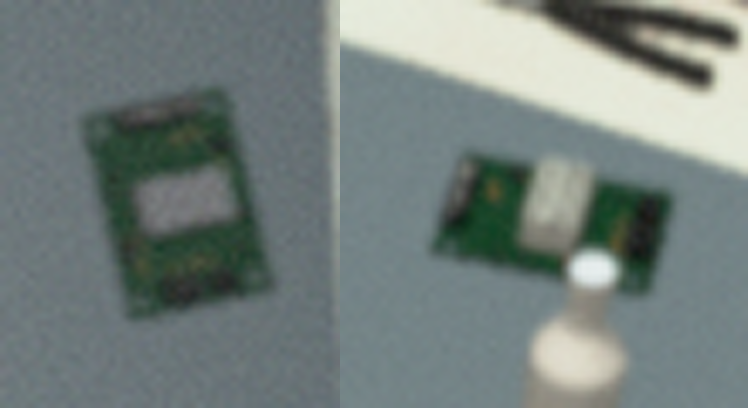

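View pics/c.png

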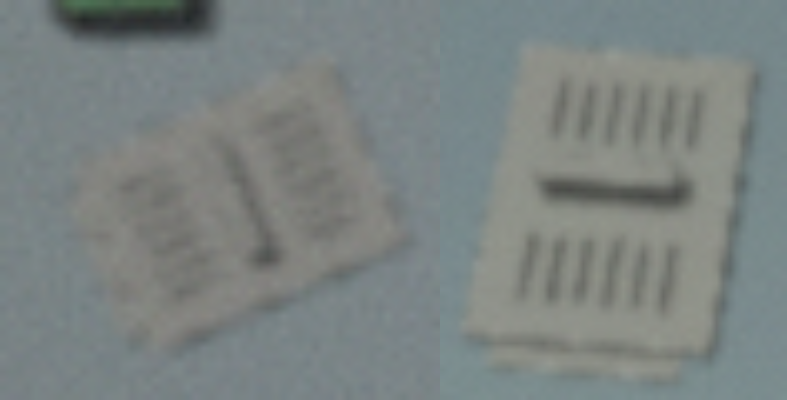

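```bash
cat > fit.py <<'E'
from h import *
from scipy.optimize import minimize
from scipy.ndimage import map_coordinates, gaussian_filter
def pose(p,X):
    c,s=np.cos(p[2]),np.sin(p[2]);X=np.asarray(X,float)
    return np.stack([p[0]+c*X[:,0]-s*X[:,1],p[1]+s*X[:,0]+c*X[:,1],X[:,2]],1)
def segs(rects):
    # rect: (x0,x1,y0,y1,z) -> edge points + inner/outer pts (offset in mm)
    E=[]
    for x0,x1,y0,y1,z,edges in rects:
        t=np.linspace(.06,.94,40)
        d={'+x':(np.full(40,x1),y0+t*(y1-y0),1,0),'-x':(np.full(40,x0),y0+t*(y1-y0),-1,0),
           '+y':(x0+t*(x1-x0),np.full(40,y1),0,1),'-y':(x0+t*(x1-x0),np.full(40,y0),0,-1)}
        for e in edges.split():
            a,b,nx,ny=d[e];o=3.0
            E.append((np.stack([a+o*nx,b+o*ny,np.full(40,z)],1),np.stack([a-o*nx,b-o*ny,np.full(40,z)],1)))
    return E
def fit(imgs,views,E,p0,inside,outside=None):
    # channel: colour axis from inside minus outside colours, given as image-> scalar fn
    ch={n:gaussian_filter(inside(imgs[n].astype(float)),.7) for n in views}
    def f(q,vs=views):
        p=[q[0],q[1],q[2]/100]
        s=0
        for n in vs:
            for o,i in E:
                uo=proj(n,pose(p,o));ui=proj(n,pose(p,i))
                g=map_coordinates(ch[n],[ui[:,1],ui[:,0]],order=1)-map_coordinates(ch[n],[uo[:,1],uo[:,0]],order=1)
                s+=abs(np.median(g)) 
        return -s
    q0=np.array([p0[0],p0[1],p0[2]*100])
    out={}
    for vs in ([v] for v in views):
        out[vs[0]]=best(f,q0,vs)
    if len(views)>1: out['both']=best(f,q0,views)
    return out
def best(f,q0,vs):
    # coarse then NM
    b=None
    g=[(dx,dy,da) for dx in range(-12,13,3) for dy in range(-12,13,3) for da in (-9,-6,-3,0,3,6,9)]
    v=[f(q0+np.array(x),vs) for x in g];k=np.argsort(v)[:3]
    for j in k:
        r=minimize(f,q0+np.array(g[j]),args=(vs,),method="Nelder-Mead",options=dict(initial_simplex=q0+np.array(g[j])+np.array([[0,0,0],[2,0,0],[0,2,0],[0,0,2]]),xatol=.02,fatol=.01))
        if b is None or r.fun<b.fun:b=r
    return b.x[0].round(2),b.x[1].round(2),(b.x[2]/100).round(4),round(b.fun,1)
A='+x -x +y -y'
MODELS=dict(board=segs([(-62,62,-44,44,3,A)]),sink=segs([(-15,15,-25,25,25,A)]),
 cover=segs([(-70,70,-52.5,52.5,9,A)]),
 house=segs([(-100,100,-75,75,47,'-x +y -y +x'),]),houseop=segs([(-72,72,-55,55,47,'-x +y -y')]))
chg=lambda im:im[...,1]-(im[...,0]+im[...,2])/2   # green excess
chr_=lambda im:im[...,0]-im[...,2]                 # warm
chv=lambda im:im.mean(-1)
E
python3 - <<'E'
from fit import *
imgs={n:cv2.imread(f"pics/{n}0.png")[:,:,::-1] for n in("top","side")}
V=["top","side"]
for k,p0,c in [("board",(482,-338,.22),chg),("sink",(482,-338,.22),chg),("cover",(534,315,-1.22),chr_),("house",(572,50,.26),chr_),("houseop",(572,50,.26),chv),("house",(572,50,.26),chv)]:
    print(k,fit(imgs,V,MODELS[k],p0,c))
E
```

```text
Traceback (most recent call last):
  File "fit.py", line 33, in fit
    out[vs[0]]=best(f,q0,vs)
               ~~~~^^^^^^^^^
  File "fit.py", line 40, in best
    v=[f(q0+np.array(x),vs) for x in g];k=np.argsort(v)[:3]
       ~^^^^^^^^^^^^^^^^^^^
  File "fit.py", line 26, in f
    uo=proj(n,pose(p,o));ui=proj(n,pose(p,i))
  File "h.py", line 8, in proj
    c=camera_info(n);p=np.atleast_2d(X)@c["R"].T+c["t"];q=p@c["mtx"].T
ValueError: time passes only in moves, steps and waits
```

```bash
sed -i 's/^def cloud/_C={n:camera_info(n) for n in("top","side")}\ndef cloud/; s/camera_info(n);/_C[n];/' h.py
cat > run0.py <<'E'
from fit import *
imgs={n:cv2.imread(f"pics/{n}0.png")[:,:,::-1] for n in("top","side")}
V=["top","side"]
for k,p0,c in [("board",(482,-338,.22),chg),("sink",(482,-338,.22),chg),("cover",(534,315,-1.22),chr_),("house",(572,50,.26),chr_),("houseop",(572,50,.26),chv),("house",(572,50,.26),chv)]:
    print(k,fit(imgs,V,MODELS[k],p0,c))
E
head -5 h.py; time python3 run0.py
```

```text
from station import *
import numpy as np, cv2
_C={n:camera_info(n) for n in("top","side")}
def cloud(n,d):
    c=_C[n];K=c["mtx"];v,u=np.mgrid[0:384,0:512]
board {'top': (np.float64(469.27), np.float64(-341.83), np.float64(0.1785), np.float64(-10.7)), 'side': (np.float64(475.28), np.float64(-353.1), np.float64(0.0958), np.float64(-22.4)), 'both': (np.float64(473.74), np.float64(-358.19), np.float64(0.1872), np.float64(-39.4))}
sink {'top': (np.float64(482.91), np.float64(-352.58), np.float64(0.2039), np.float64(-33.2)), 'side': (np.float64(478.05), np.float64(-325.8), np.float64(0.1347), np.float64(-27.8)), 'both': (np.float64(481.99), np.float64(-352.61), np.float64(0.2216), np.float64(-50.8))}
cover {'top': (np.float64(533.23), np.float64(314.21), np.float64(-1.156), np.float64(-28.1)), 'side': (np.float64(535.74), np.float64(314.07), np.float64(-1.1671), np.float64(-45.2)), 'both': (np.float64(535.14), np.float64(314.4), np.float64(-1.1588), np.float64(-71.9))}
house {'top': (np.float64(566.81), np.float64(43.0), np.float64(0.3082), np.float64(-31.1)), 'side': (np.float64(569.01), np.float64(47.17), np.float64(0.3177), np.float64(-27.0)), 'both': (np.float64(569.05), np.float64(44.91), np.float64(0.3057), np.float64(-56.2))}
houseop {'top': (np.float64(558.99), np.float64(62.07), np.float64(0.3207), np.float64(-29.1)), 'side': (np.float64(564.45), np.float64(63.42), np.float64(0.3371), np.float64(-41.2)), 'both': (np.float64(560.84), np.float64(62.79), np.float64(0.3418), np.float64(-69.7))}
house {'top': (np.float64(568.46), np.float64(45.14), np.float64(0.3138), np.float64(-92.2)), 'side': (np.float64(564.33), np.float64(63.62), np.float64(0.2984), np.float64(-152.8)), 'both': (np.float64(564.12), np.float64(61.18), np.float64(0.3189), np.float64(-208.3))}
real	0m14.513s
user	0m15.015s
sys	0m0.124s
```

```bash
sed -i 's/def fit(imgs,views,E,p0,inside,outside=None)/def fit(imgs,views,E,p0,inside,sg=1)/; s/s+=abs(np.median(g))/s+=sg*np.mean(g)/' fit.py
cat >> fit.py <<'E'
def overlay(imgs,n,items,box,fx,fn):
    x0,x1,y0,y1=box
    im=cv2.resize(imgs[n][y0:y1,x0:x1,::-1],None,fx=fx,fy=fx,interpolation=cv2.INTER_CUBIC)
    for p,(a,b,c,d,z),col in items:
        u=proj(n,pose(p,[(a,c,z),(b,c,z),(b,d,z),(a,d,z)]))
        q=np.round(((u-[x0,y0])+.5)*fx-.5).astype(int)
        cv2.polylines(im,[q.reshape(-1,1,2)],True,col,1,cv2.LINE_AA)
    cv2.imwrite(fn,im);return im
E
cat > run0.py <<'E'
from fit import *
imgs={n:cv2.imread(f"pics/{n}0.png")[:,:,::-1] for n in("top","side")}
V=["top","side"];R={}
f=lambda t:tuple(float(x) for x in t)
for k,p0,c,s in [("board",(481,-352,.2),chg,1),("sink",(481,-352,.2),chg,-1),("cover",(534,315,-1.16),chr_,1),("house",(568,45,.31),chr_,1)]:
    r=fit(imgs,V,MODELS[k],p0,c,s);R[k]=r;print(k,{a:f(b) for a,b in r.items()})
R=lambda k,n:0
E
sed -i '$d' run0.py; cat >> run0.py <<'E'
for n,b in [("top",[(210,290,150,245),(318,378,185,245),(158,212,178,232)]),("side",[(200,290,175,245),(285,345,115,175),(185,240,250,310)])]:
    a=overlay(imgs,n,[(R['house']['both'],(-100,100,-75,75,47),(0,0,255)),(R['house']['both'],(-72,72,-55,55,47),(0,255,255)),(R['house']['both'],(-72,72,-48,48,43),(255,255,0))],b[0],5,f"pics/o.png")
    c=overlay(imgs,n,[(R['board']['both'],(-62,62,-44,44,3),(0,0,255)),(R['sink']['both'],(-15,15,-25,25,25),(0,255,255))],b[1],5,f"pics/o.png")
    e=overlay(imgs,n,[(R['cover']['both'],(-70,70,-52.5,52.5,9),(0,0,255)),(R['cover']['both'],(-6,6,-30,30,29),(0,255,255))],b[2],5,f"pics/o.png")
    H=max(x.shape[0] for x in(a,c,e));o=np.hstack([cv2.copyMakeBorder(x,0,H-x.shape[0],0,5,0) for x in(a,c,e)])
    cv2.imwrite(f"pics/ov_{n}.png",cv2.resize(o,(800,int(o.shape[0]*800/o.shape[1]))))
E
python3 run0.py
```

```text
board {'top': (472.26, -359.84, 0.1885, -19.4), 'side': (473.63, -355.14, 0.1958, -20.2), 'both': (473.67, -358.44, 0.1892, -37.9)}
sink {'top': (483.45, -352.8, 0.1613, -32.3), 'side': (477.55, -326.94, 0.0542, -25.2), 'both': (482.81, -352.17, 0.1868, -42.6)}
cover {'top': (533.99, 313.12, -1.1704, -27.7), 'side': (535.54, 314.54, -1.1647, -47.0), 'both': (535.18, 314.26, -1.1665, -73.7)}
house {'top': (567.55, 43.24, 0.312, -30.0), 'side': (568.72, 47.09, 0.3152, -27.3), 'both': (568.69, 44.5, 0.3155, -55.5)}
```

View pics/ov_top.png

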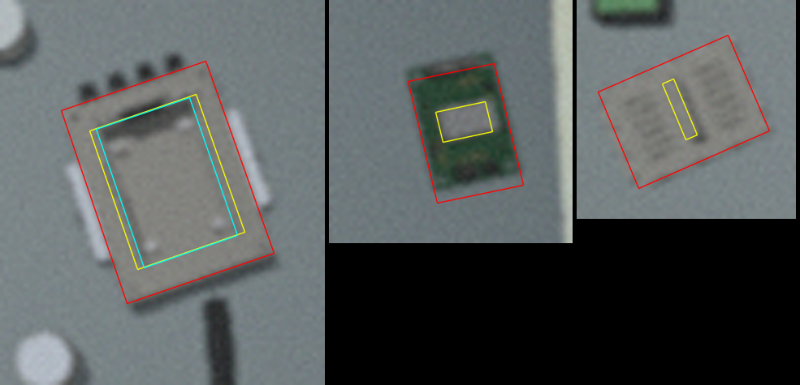

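View pics/ov_side.png

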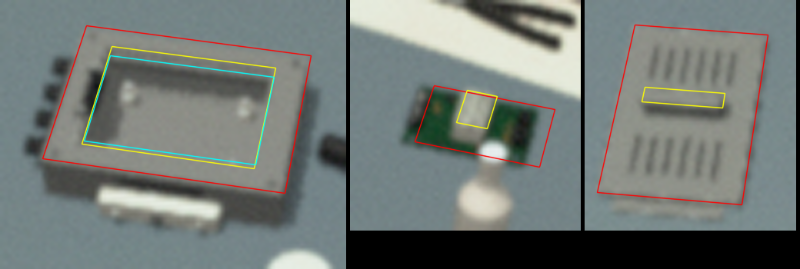

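```bash
cat > run1.py <<'E'
from fit import *
imgs={n:cv2.imread(f"pics/{n}0.png")[:,:,::-1] for n in("top","side")}
V=["top","side"];R={}
f=lambda t:tuple(float(x) for x in t)
for k,m,p0,c,s in [("board","board",(483,-352,.2),lambda i:chv(i)-2*chg(i),-1),("boardy","board",(483,-352,.2),chv,-1),("sink","sink",(483,-352,.2),lambda i:chv(i)-2*chg(i),1)]:
    r=fit(imgs,V,MODELS[m],p0,c,s);R[k]=r;print(k,{a:f(b) for a,b in r.items()})
o=[]
for n,b in [("top",(318,378,185,245)),("side",(285,345,115,175))]:
    o.append(overlay(imgs,n,[(R['board'][n],(-62,62,-44,44,3),(0,0,255)),(R['board'][n],(-15,15,-25,25,25),(255,0,255)),(R['sink'][n],(-15,15,-25,25,25),(0,255,255))],b,6,f"pics/o.png"))
cv2.imwrite("pics/ob.png",np.hstack(o))
for n in V: print(n, -_C[n]["R"].T@_C[n]["t"])
E
python3 run1.py
```

```text
board {'top': (485.76, -357.11, 0.1954, -134.8), 'side': (486.21, -350.43, 0.1932, -128.5), 'both': (486.34, -355.48, 0.1993, -247.0)}
boardy {'top': (485.82, -356.77, 0.1951, -100.4), 'side': (486.49, -349.64, 0.2015, -98.9), 'both': (486.76, -355.19, 0.2019, -185.2)}
sink {'top': (484.88, -355.41, 0.1955, -169.8), 'side': (481.17, -329.94, 0.1917, -159.8), 'both': (485.31, -353.47, 0.1905, -301.8)}Traceback (most recent call last):
  File "run1.py", line 11, in <module>
    for n in V: print(n, -_C[n]["R"].T@_C[n]["t"])
                          ^^
NameError: name '_C' is not defined
```

View pics/ob.png

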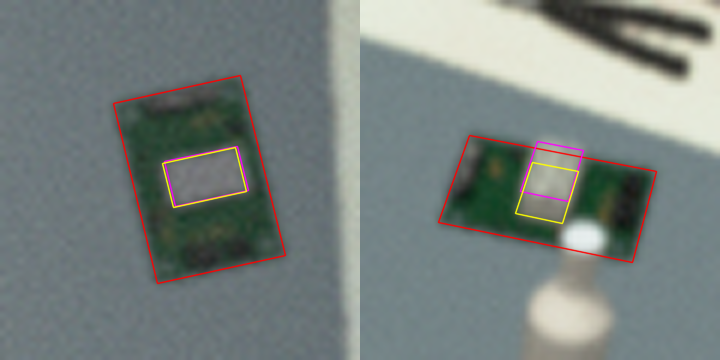

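```bash
cat >> h.py <<'E'
from scipy.spatial.transform import Rotation as Ro
def tool():
    s=observe();w,x,y,z=s["orientation"];M=Ro.from_quat([x,y,z,w]).as_matrix()
    return s,M
def go(x,y,z,yawz):
    """needed shift (cm in tool axes), twist deg so that TCP at xyz and tool z axis at yaw yawz (mod 180)"""
    s,M=tool();d=M.T@(np.array([x,y,z])-s["eef_pos"])/10
    cur=np.arctan2(M[1,2],M[0,2]);e=(yawz-cur+np.pi/2)%np.pi-np.pi/2
    print("t",round(s["time"],2),"eef",s["eef_pos"].round(1),"zyaw",round(cur,4),"grip",round(s["grip_width"],1),"F",s["wrist_force"].round(1),"T",s["ft_torque"].round(2),"j6",s["joint_pos"][5].round(3))
    print(" shift cm",d.round(2),"twist deg (both signs of tool x: down =>)",round(-np.degrees(e),2))
E
python3 - <<'E'
from h import *
import h
s,M=tool();print(M.round(3))
go(486,-354,200,.196)
for nm,n,uv,z in [("bottle","top",(309,232),150),("screwdr","top",(264,240),10),("tinA","top",(222,239),50),("tinB","top",(209,156),50)]:
    C=h._C[n];r=np.linalg.inv(C["mtx"])@[*uv,1];r=C["R"].T@r;o=-C["R"].T@C["t"];print(nm,(o+r*(z-o[2])/r[2]).round(0))
E
```

```text
[[-0.     0.899  0.437]
 [-0.     0.437 -0.899]
 [-1.    -0.     0.   ]]
t 0.9 eef [ 284.4 -584.5  213.5] zyaw -1.118 grip 94.0 F [-0.1  0.2  0.3] T [ 0.01 -0.01 -0.02] j6 -0.174
 shift cm [  1.35  28.22 -11.91] twist deg (both signs of tool x: down =>) -75.29
bottle [ 412. -168.  150.]
screwdr [389.  -5.  10.]
tinA [395. 158.  50.]
tinB [725. 208.  50.]
```

Call:
drive_tool:
  steps:
    - [[0,28.2,-11.9,-75.3,0.55],[0,28.2,-11.9,-75.3,0.55],[0,28.2,-11.9,-75.3,0.55],[0,28.2,-11.9,-75.3,0.55],[0,28.2,-11.9,-75.3,0.55]]
  force: 20

```text
time: 1.4
eef_pos: [450.0, -394.7, 213.7]
orientation: [0.696, 0.127, 0.695, -0.127]
wrist_force: [-0.1, 0.1, 0.4]
grip_width: 57.2
```

```bash
python3 -c "
from h import *
go(486,-354,120,.196)"
```

```text
t 1.4 eef [ 450.  -394.7  213.7] zyaw -0.3621 grip 57.2 F [-0.1  0.1  0.4] T [-0.07 -0.09  0.02] j6 -0.547
 shift cm [9.37 5.09 1.92] twist deg (both signs of tool x: down =>) -31.98
```

Call:
drive_tool:
  steps:
    - [[9.4,5.1,1.9,-32,0.55],[9.4,5.1,1.9,-32,0.55],[9.4,5.1,1.9,-32,0.55],[9.4,5.1,1.9,-32,0.55],[9.4,5.1,1.9,-32,0.55]]

```text
time: 1.9
eef_pos: [485.1, -355.1, 118.9]
orientation: [0.704, -0.067, 0.704, 0.068]
wrist_force: [-0.4, -0.3, 0.4]
grip_width: 51.5
```

```bash
python3 -c "
from h import *
go(486,-354,13,.196)
for n in ('top','side'):
    im,d=get_image(n);cv2.imwrite('pics/%s1.png'%n,im[:,:,::-1])
a=cv2.imread('pics/top1.png')[165:265,290:400];b=cv2.imread('pics/side1.png')[80:180,260:370]
cv2.imwrite('pics/v1.png',cv2.resize(np.hstack([a,b]),None,fx=3.6,fy=3.6,interpolation=cv2.INTER_CUBIC))
"
```

```text
t 1.9 eef [ 485.1 -355.1  118.9] zyaw 0.1909 grip 51.5 F [-0.4 -0.3  0.4] T [-0.03 -0.1  -0.04] j6 -1.011
 shift cm [10.59  0.08  0.12] twist deg (both signs of tool x: down =>) -0.29
```

View pics/v1.png

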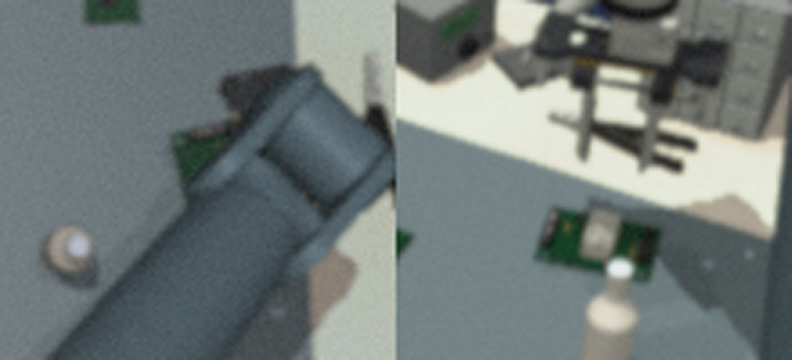

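Call:
drive_tool:
  steps:
    - [[5,0,0.1,0,0.55],[8.5,0.1,0.1,0,0.55],[10,0.1,0.1,0,0.55],[10.6,0.1,0.1,0,0.55],[10.6,0.1,0.1,0,0.55]]

```text
time: 2.5
eef_pos: [486.2, -355.0, 14.0]
orientation: [0.704, -0.067, 0.704, 0.067]
wrist_force: [0.1, 0.2, 0.2]
grip_width: 51.6
```

```bash
python3 -c "
from h import *
go(486,-354,13,.196)
for n in ('top','side'):
    im,d=get_image(n);cv2.imwrite('pics/%s2.png'%n,im[:,:,::-1])
a=cv2.imread('pics/side2.png')[100:180,270:360]
cv2.imwrite('pics/v2.png',cv2.resize(a,None,fx=6,fy=6,interpolation=cv2.INTER_CUBIC))
"
```

```text
t 2.5 eef [ 486.2 -355.    14. ] zyaw 0.1896 grip 51.6 F [0.1 0.2 0.2] T [-0.03 -0.04 -0.02] j6 -1.009
 shift cm [0.1  0.11 0.  ] twist deg (both signs of tool x: down =>) -0.37
```

View pics/v2.png

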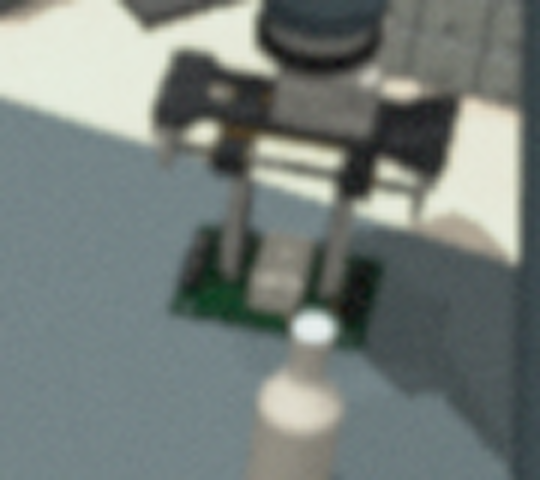

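Call:
drive_tool:
  steps:
    - [[0.1,0.1,0,-0.4,0.55],[0.1,0.1,0,-0.4,0.1],[0.1,0.1,0,-0.4,0.1],[0.1,0.1,0,-0.4,0.1],[0.1,0.1,0,-0.4,0.1]]
  force: 50

```text
time: 3.1
eef_pos: [485.9, -353.5, 12.8]
orientation: [0.704, -0.07, 0.704, 0.07]
wrist_force: [-0.7, 1.2, 1.5]
grip_width: 29.7
```

```bash
python3 -c "
from h import *
go(486,-354,13,.196)"
```

```text
t 3.1 eef [ 485.9 -353.5   12.8] zyaw 0.1974 grip 29.7 F [-0.7  1.2  1.5] T [ 0.03 -0.13 -0.09] j6 -1.015
 shift cm [-0.02 -0.05  0.  ] twist deg (both signs of tool x: down =>) 0.08
```

Call:
drive_tool:
  steps:
    - [[-3,0,0,0,0.1],[-8,0,0,0,0.1],[-13,0,0,0,0.1],[-17,0,0,0,0.1],[-17,0,0,0,0.1]]

```text
time: 3.6
eef_pos: [488.3, -356.2, 189.8]
orientation: [0.706, -0.073, 0.701, 0.066]
wrist_force: [0.2, 0.2, -1.7]
grip_width: 29.3
```

```bash
python3 -c "
from h import *
go(568.5,45.5,180,.3145)"
```

```text
t 3.6 eef [ 488.3 -356.2  189.8] zyaw 0.1976 grip 29.3 F [ 0.2  0.2 -1.7] T [-0.03 -0.1   0.01] j6 -1.015
 shift cm [ 0.68 37.83 15.74] twist deg (both signs of tool x: down =>) -6.7
```

Call:
drive_tool:
  steps:
    - [[0,4,1.7,-1,0.1],[0,8.5,3.5,-2,0.1],[0,13,5.4,-3,0.1],[0,17.5,7.3,-4,0.1],[0,22,9.2,-5,0.1]]

```text
time: 4.1
eef_pos: [531.8, -117.4, 180.6]
orientation: [0.699, -0.1, 0.701, 0.101]
wrist_force: [0.6, -0.7, -2.8]
grip_width: 29.5
```

Call:
drive_tool:
  steps:
    - [[0,4.5,1.5,-0.5,0.1],[0,9,3,-1,0.1],[0,12,4.2,-1.7,0.1],[0,14.5,5.0,-1.7,0.1],[0,15.5,5.3,-1.7,0.1]]

```text
time: 4.6
eef_pos: [538.8, 46.2, 180.6]
orientation: [0.697, -0.111, 0.699, 0.112]
wrist_force: [-0.0, -0.0, -1.6]
grip_width: 29.4
```

```bash
python3 -c "
from h import *
go(568.5,45.5,100,.3145)
for n in ('top','side'):
    im,d=get_image(n);cv2.imwrite('pics/%s3.png'%n,im[:,:,::-1])
a=cv2.imread('pics/top3.png')[130:260,180:310];b=cv2.imread('pics/side3.png')[130:260,180:310]
cv2.imwrite('pics/v3.png',cv2.resize(np.hstack([a,b]),None,fx=3,fy=3,interpolation=cv2.INTER_CUBIC))
"
```

```text
t 4.6 eef [538.8  46.2 180.6] zyaw 0.3171 grip 29.4 F [-0.  -0.  -1.6] T [-0.03 -0.08  0.04] j6 -0.442
 shift cm [ 8.05 -1.    2.83] twist deg (both signs of tool x: down =>) 0.15
```

View pics/v3.png

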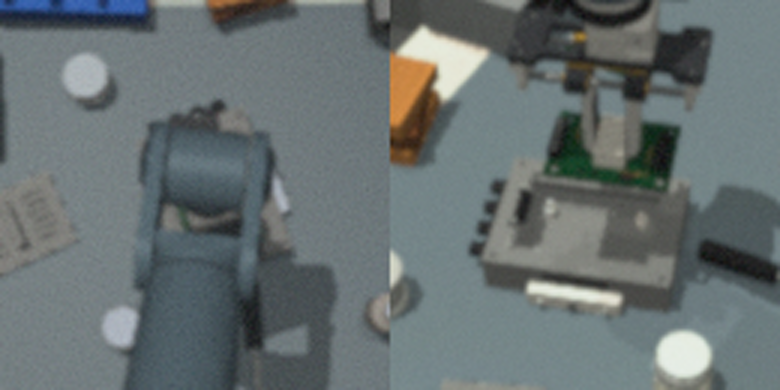

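Call:
drive_tool:
  steps:
    - [[3,-0.5,2,0.1,0.1],[6,-1,2.8,0.1,0.1],[8,-1,2.8,0.1,0.1],[9,-1,2.8,0.1,0.1],[9,-1,2.8,0.1,0.1]]

```text
time: 5.2
eef_pos: [568.4, 42.1, 90.6]
orientation: [0.697, -0.109, 0.7, 0.11]
wrist_force: [-1.2, 0.7, -2.1]
grip_width: 29.6
```

```bash
cat > mb.py <<'E'
import sys
from fit import *
go(568.5,45.5,60,.3145)
im,d=get_image("side");k=sys.argv[1];cv2.imwrite(f'pics/side{k}.png',im[:,:,::-1])
s,M=tool();zt=s["eef_pos"][2]-12.8
imgs={"side":im}
m=segs([(-62,62,-44,44,zt+3,'+x -x +y -y')])
p0=(s["eef_pos"][0],s["eef_pos"][1],.3145)
for nm,c,sg in (("g",chg,1),("v",lambda i:chv(i)-2*chg(i),-1)):
    r=fit(imgs,["side"],m,p0,c,sg);print(nm,[float(x) for x in r["side"]])
p=r["side"]
H=(568.72,47.09,.3152)
overlay(imgs,"side",[(p,(-62,62,-44,44,zt+3),(0,0,255)),(H,(-72,72,-55,55,47),(0,255,255)),(H,(-100,100,-75,75,47),(255,255,0))],(190,300,150,250),7,f"pics/v{k}.png")
E
python3 mb.py 4
```

```text
t 5.2 eef [568.4  42.1  90.6] zyaw 0.3112 grip 29.6 F [-1.2  0.7 -2.1] T [-0.02 -0.05  0.  ] j6 -0.436
 shift cm [3.06 0.32 0.12] twist deg (both signs of tool x: down =>) -0.19
g [567.71, 43.4, 0.2932, -23.8]
v [568.68, 44.22, 0.2957, -134.7]
```

View pics/v4.png

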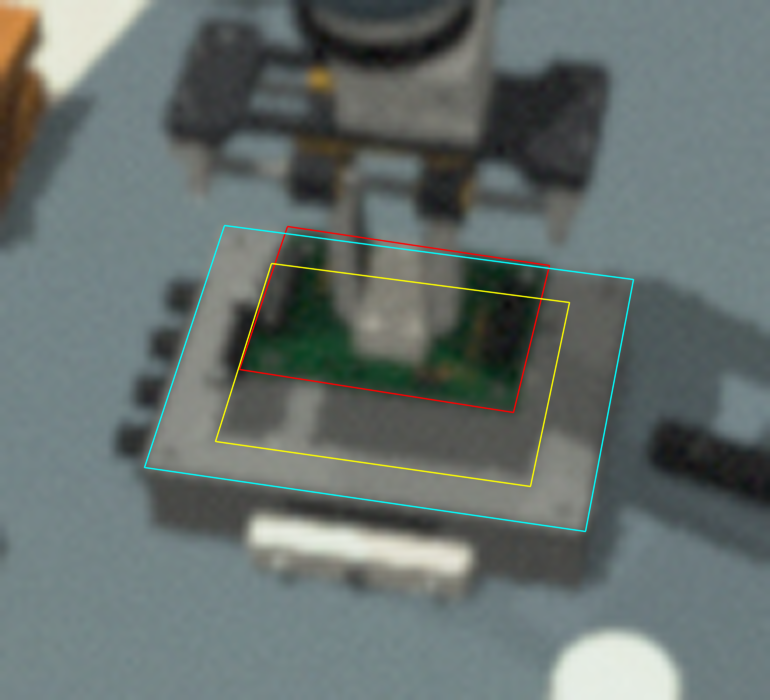

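Call:
drive_tool:
  steps:
    - [[0,0.3,0.1,-0.4,0.1],[0,0.3,0.1,-0.4,0.1],[1.5,0.3,0.1,-0.4,0.1],[3,0.3,0.1,-0.4,0.1],[4.6,0.3,0.1,-0.4,0.1]]

```text
time: 5.75
eef_pos: [569.3, 46.4, 44.9]
orientation: [0.698, -0.113, 0.698, 0.113]
wrist_force: [1.3, -0.2, -2.7]
grip_width: 29.9
```

Call:
drive_tool:
  steps:
    - [[0,0,0,0,0.1],[0,0,0,0,0.1],[0,0,0,0,0.1],[0,0,0,0,0.1],[0,0,0,0,0.1]]

```text
time: 6.25
eef_pos: [570.3, 46.3, 47.1]
orientation: [0.699, -0.113, 0.698, 0.112]
wrist_force: [0.1, -0.1, -1.3]
grip_width: 29.7
```

```bash
python3 mb.py 5
```

```text
t 6.25 eef [570.3  46.3  47.1] zyaw 0.3197 grip 29.7 F [ 0.1 -0.1 -1.3] T [-0.05 -0.12  0.  ] j6 -0.437
 shift cm [-1.29 -0.02 -0.19] twist deg (both signs of tool x: down =>) 0.3
g [570.7, 44.99, 0.3147, -23.4]
v [570.43, 45.42, 0.3102, -132.4]
```

View pics/v5.png

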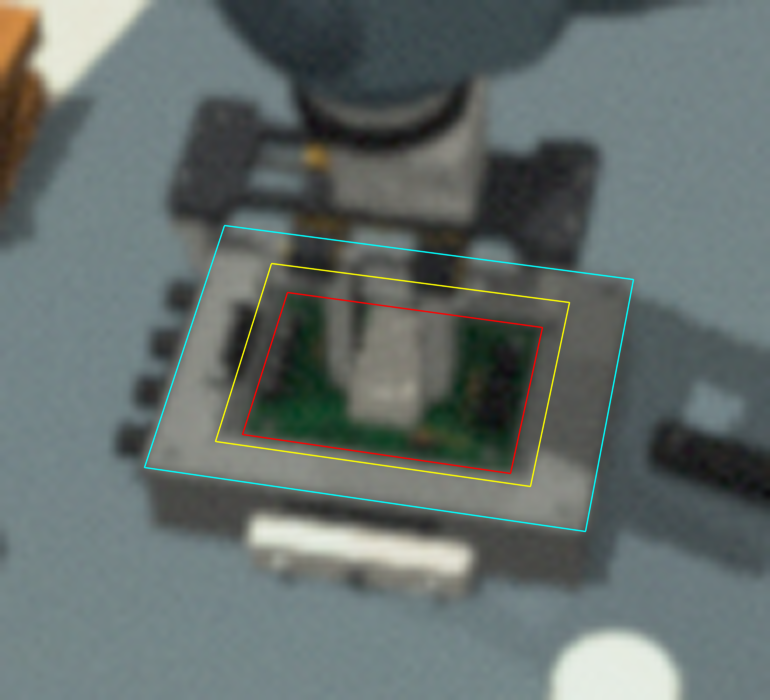

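Call:
drive_tool:
  steps:
    - [[0,0.07,-0.15,0.1,0.1],[0.3,0.07,-0.15,0.1,0.1],[0.6,0.07,-0.15,0.1,0.1],[0.9,0.07,-0.15,0.1,0.1],[0.9,0.07,-0.15,0.1,0.1]]

```text
time: 6.8
eef_pos: [568.1, 46.6, 37.0]
orientation: [0.698, -0.112, 0.698, 0.112]
wrist_force: [0.8, 0.3, -1.3]
grip_width: 29.6
```

Call:
drive_tool:
  steps:
    - [[0.2,0,0,0,0.1],[0.3,0,0,0,0.1],[0.4,0,0,0,0.1],[0.4,0,0,0,0.1],[0.4,0,0,0,0.1]]

```text
time: 7.3
eef_pos: [569.1, 46.7, 34.2]
orientation: [0.699, -0.112, 0.697, 0.112]
wrist_force: [3.5, 3.4, 2.9]
grip_width: 29.5
```

```bash
python3 mb.py 6
```

```text
t 7.3 eef [569.1  46.7  34.2] zyaw 0.3178 grip 29.5 F [3.5 3.4 2.9] T [ 0.69 -0.67 -0.03] j6 -0.435
 shift cm [-2.58 -0.1  -0.09] twist deg (both signs of tool x: down =>) 0.19
g [572.48, 35.8, 0.3076, -15.8]
v [572.7, 36.51, 0.2927, -96.2]
```

Call:
drive_tool:
  steps:
    - [[0,0.05,0.1,0,0.1],[0,0.05,0.1,0,0.1],[0,0.05,0.1,0,0.1],[0,0.05,0.1,0,0.1],[0,0.05,0.1,0,0.1]]

```text
time: 7.85
eef_pos: [569.2, 47.1, 33.9]
orientation: [0.698, -0.112, 0.698, 0.112]
wrist_force: [1.8, 1.6, 4.9]
grip_width: 29.5
```

```bash
python3 -c "
from h import *
go(569,46.5,30,.3145)"
```

```text
t 7.85 eef [569.2  47.1  33.9] zyaw 0.318 grip 29.5 F [1.8 1.6 4.9] T [ 0.22 -0.39 -0.04] j6 -0.434
 shift cm [ 0.39 -0.05 -0.04] twist deg (both signs of tool x: down =>) 0.2
```

Call:
drive_tool:
  steps:
    - [[0.1,0.03,0.09,0,0.1],[0.2,0.03,0.09,0,0.1],[0.3,0.03,0.09,0,0.1],[0.4,0.03,0.09,0,0.1],[0.5,0.03,0.09,0,0.1]]
  force: 60

```text
time: 8.35
eef_pos: [569.3, 47.4, 28.8]
orientation: [0.698, -0.112, 0.699, 0.112]
wrist_force: [0.2, -0.6, 3.9]
grip_width: 29.5
```

```bash
python3 -c "
from h import *
go(569,46.5,30,.3145)"
```

```text
t 8.35 eef [569.3  47.4  28.8] zyaw 0.3182 grip 29.5 F [ 0.2 -0.6  3.9] T [ 0.04 -0.18 -0.07] j6 -0.432
 shift cm [-0.12 -0.08 -0.05] twist deg (both signs of tool x: down =>) 0.21
```

Call:
drive_tool:
  steps:
    - [[0.1,0,0,0,0.1],[0.2,0,0,0,0.1],[0.3,0,0,0,0.1],[0.35,0,0,0,0.1],[0.35,0,0,0,0.1]]

```text
time: 8.85
eef_pos: [568.8, 47.5, 26.7]
orientation: [0.697, -0.112, 0.7, 0.112]
wrist_force: [-10.8, -1.2, 21.3]
grip_width: 29.6
```

```bash
python3 -c "
from h import *
go(569,46.5,30,.3145)"
```

```text
t 8.85 eef [568.8  47.5  26.7] zyaw 0.3185 grip 29.6 F [-10.8  -1.2  21.3] T [-0.02  1.39  0.01] j6 -0.432
 shift cm [-0.33 -0.1  -0.01] twist deg (both signs of tool x: down =>) 0.23
```

Call:
drive_tool:
  steps:
    - [[0.1,0,0,0,0.1],[0.2,0,0,0,0.1],[0.25,0,0,0,0.1],[0.25,0,0,0,0.1],[0.25,0,0,0,0.1]]

```text
time: 9.35
eef_pos: [568.9, 47.5, 26.5]
orientation: [0.696, -0.112, 0.7, 0.112]
wrist_force: [-18.9, -0.4, 37.1]
grip_width: 30.0
```

```bash
python3 -c "
from h import *
go(569,46.5,30,.3145)"
```

```text
t 9.35 eef [568.9  47.5  26.5] zyaw 0.3189 grip 30.0 F [-18.9  -0.4  37.1] T [ 0.05  2.89 -0.08] j6 -0.432
 shift cm [-0.35 -0.1  -0.03] twist deg (both signs of tool x: down =>) 0.25
```

Call:
drive_tool:
  steps:
    - [[-0.45,0,0,0,0.1],[-0.45,0,0,0,0.5],[-0.45,0,0,0,0.5],[-0.45,0,0,0,0.5],[-1.5,0,0,0,0.5]]
  force: 20

```text
time: 9.85
eef_pos: [567.8, 48.0, 35.6]
orientation: [0.697, -0.112, 0.7, 0.112]
wrist_force: [0.7, 1.0, 0.2]
grip_width: 47.1
```

Call:
drive_tool:
  steps:
    - [[-4,0,0,0,0.5],[-8,0,0,0,0.5],[-13,0,0,0,0.5],[-14,5,0,0,0.5],[-14,10,0,0,0.7]]

```text
time: 10.35
eef_pos: [540.8, 142.2, 181.8]
orientation: [0.701, -0.111, 0.696, 0.111]
wrist_force: [-0.4, 0.7, 0.9]
grip_width: 51.9
```

```bash
cat > look.py <<'E'
from fit import *
import sys
k=sys.argv[1];o=[]
go(535,314,200,.404)
H={"side":(568.72,47.09,.3152),"top":(567.55,43.24,.312)}
for n in ('side','top'):
    im,d=get_image(n);cv2.imwrite(f'pics/{n}{k}.png',im[:,:,::-1]);np.save(f'pics/{n}{k}.npy',d)
    b=(200,290,165,255) if n=='side' else (205,295,150,240)
    it=[(H[n],(-62,62,-44,44,17),(0,0,255))] if len(sys.argv)>2 else []
    o.append(overlay({n:im},n,it,b,4.4,"pics/o.png"))
cv2.imwrite(f"pics/v{k}.png",np.hstack(o))
E
python3 look.py 7 b
```

```text
t 10.35 eef [540.8 142.2 181.8] zyaw 0.3147 grip 51.9 F [-0.4  0.7  0.9] T [ 0.04 -0.11 -0.  ] j6 -0.26
 shift cm [-1.82 16.51  4.78] twist deg (both signs of tool x: down =>) -5.11
```

View pics/v7.png

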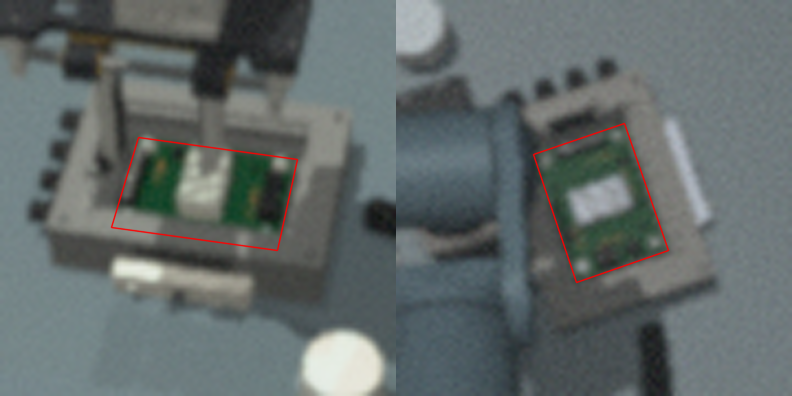

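Call:
drive_tool:
  steps:
    - [[-1,4,1.2,-2,0.9],[-1,8.5,2.5,-4,0.9],[-1,13,3.8,-5.1,0.9],[0,16,4.7,-5.1,0.9],[2,16.5,4.8,-5.1,0.9]]

```text
time: 10.95
eef_pos: [533.8, 316.5, 159.0]
orientation: [0.694, -0.144, 0.691, 0.144]
wrist_force: [1.1, -0.4, -1.0]
grip_width: 84.2
```

```bash
python3 look.py 8 b; python3 - <<'E'
from fit import *
H={"side":(568.72,47.09,.3152),"top":(567.55,43.24,.312)}
for n in ("top","side"):
    d=np.load(f"pics/{n}8.npy");P=cloud(n,d)
    g=cv2.imread(f"pics/{n}8.png").astype(float);ge=g[...,1]-(g[...,0]+g[...,2])/2
    p=H[n];c,s=np.cos(p[2]),np.sin(p[2]);X=P[...,0]-p[0];Y=P[...,1]-p[1]
    lx=c*X+s*Y;ly=-s*X+c*Y
    m=(abs(lx)<58)&(abs(ly)<40)&(ge>8)&(P[...,2]>-5)&(P[...,2]<45)
    A=np.stack([np.ones(m.sum()),lx[m],ly[m]],1);r,*_=np.linalg.lstsq(A,P[...,2][m],rcond=None)
    res=P[...,2][m]-A@r;k=abs(res)<8;r,*_=np.linalg.lstsq(A[k],P[...,2][m][k],rcond=None)
    cov=np.linalg.inv(A[k].T@A[k])*res[k].var()
    print(n,m.sum(),"z0",r[0].round(2),"slopes*52,34.5",(r[1]*52).round(2),(r[2]*34.5).round(2),"sd",(np.sqrt(np.diag(cov))*[1,52,34.5]).round(2))
    k2=(abs(lx)<98)&(abs(ly)<73)&((abs(lx)>76)|(abs(ly)>60))&(P[...,2]>35)
    print(" deck z",np.median(P[...,2][k2]))
E
```

```text
t 10.95 eef [533.8 316.5 159. ] zyaw 0.4103 grip 84.2 F [ 1.1 -0.4 -1. ] T [-0.02 -0.1   0.01] j6 -0.058
 shift cm [-4.1  -0.28  0.03] twist deg (both signs of tool x: down =>) 0.36
top 382 z0 17.48 slopes*52,34.5 -0.38 -0.11 sd [0.18 0.28 0.25]
 deck z 46.865100555044
side 315 z0 15.6 slopes*52,34.5 0.75 0.97 sd [0.31 0.49 0.38]
 deck z 43.92889945247354
```

View pics/v8.png

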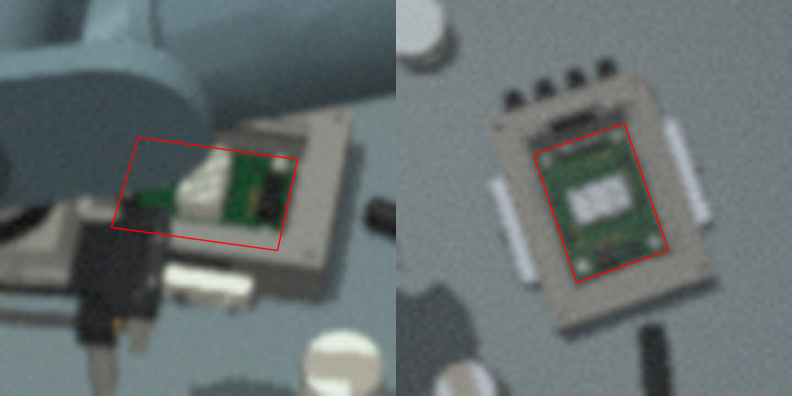

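Call:
drive_tool:
  steps:
    - [[4,-0.2,0.05,0.4,0.9],[8,-0.2,0.05,0.4,0.9],[11,-0.2,0.05,0.4,0.9],[12.5,-0.2,0.05,0.4,0.9],[12.5,-0.2,0.05,0.4,0.9]]

```text
time: 11.55
eef_pos: [533.1, 310.6, 30.8]
orientation: [0.692, -0.14, 0.694, 0.14]
wrist_force: [-0.3, 0.2, -0.2]
grip_width: 84.2
```

```bash
python3 -c "
from h import *
go(534.8,315,18,.404)
im,d=get_image('side');cv2.imwrite('pics/side9.png',im[:,:,::-1])
a=im[220:320,160:270,::-1]
cv2.imwrite('pics/v9.png',cv2.resize(a,None,fx=6,fy=6,interpolation=cv2.INTER_CUBIC))
"
```

```text
t 11.55 eef [533.1 310.6  30.8] zyaw 0.3988 grip 84.2 F [-0.3  0.2 -0.2] T [-0.04 -0.09  0.06] j6 -0.055
 shift cm [1.28 0.34 0.33] twist deg (both signs of tool x: down =>) -0.3
```

View pics/v9.png

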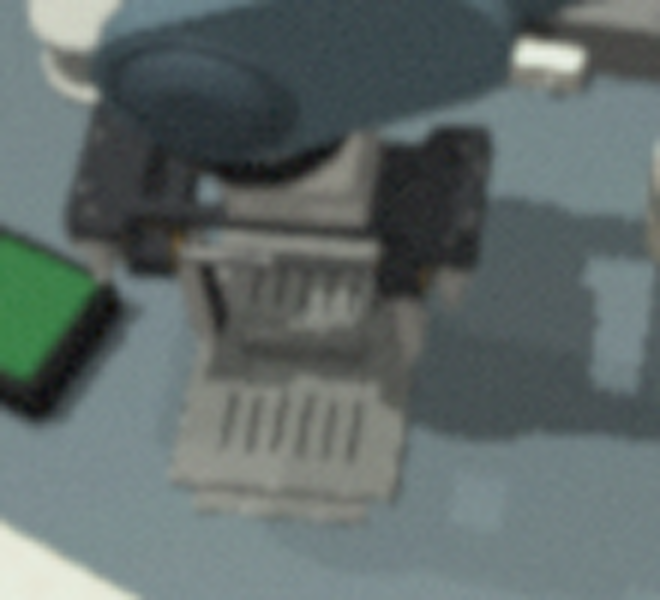

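Call:
drive_tool:
  steps:
    - [[0,0.34,0.33,-0.3,0.9],[0.4,0.34,0.33,-0.3,0.9],[0.9,0.34,0.33,-0.3,0.9],[1.25,0.34,0.33,-0.3,0.9],[1.25,0.34,0.33,-0.3,0.9]]

```text
time: 12.1
eef_pos: [535.2, 316.3, 19.3]
orientation: [0.692, -0.142, 0.693, 0.142]
wrist_force: [-0.1, 0.2, 0.4]
grip_width: 84.8
```

```bash
python3 -c "
from h import *
go(534.8,315,18,.404)"
```

```text
t 12.1 eef [535.2 316.3  19.3] zyaw 0.4053 grip 84.8 F [-0.1  0.2  0.4] T [ 0.   -0.09  0.02] j6 -0.054
 shift cm [ 0.13 -0.1  -0.08] twist deg (both signs of tool x: down =>) 0.08
```

Call:
drive_tool:
  steps:
    - [[0.12,-0.1,0,0,0.9],[0.12,-0.1,0,0,0.5],[0.12,-0.1,0,0,0.5],[0.12,-0.1,0,0,0.5],[0.12,-0.1,0,0,0.5]]
  force: 14

```text
time: 12.6
eef_pos: [536.2, 315.5, 18.9]
orientation: [0.693, -0.142, 0.693, 0.142]
wrist_force: [-0.3, -0.1, 0.1]
grip_width: 60.3
```

```bash
python3 -c "
from h import *
go(568.9,47,150,1.886)"
```

```text
t 12.6 eef [536.2 315.5  18.9] zyaw 0.4053 grip 60.3 F [-0.3 -0.1  0.1] T [-0.05 -0.09  0.02] j6 -0.055
 shift cm [-13.11 -25.97  -7.58] twist deg (both signs of tool x: down =>) -84.84
```

Call:
drive_tool:
  steps:
    - [[-2,0,0,0,0.5],[-5.5,0,0,0,0.5],[-9.5,-1,0,-6,0.5],[-12.5,-4,-1,-14,0.5],[-13.5,-8,-2.3,-22,0.5]]

```text
time: 13.1
eef_pos: [548.4, 233.6, 158.0]
orientation: [0.654, -0.275, 0.649, 0.274]
wrist_force: [1.3, -0.8, -2.2]
grip_width: 60.0
```

```bash
python3 -c "
from h import *
go(568.9,47,150,1.886)"
```

```text
t 13.1 eef [548.4 233.6 158. ] zyaw 0.7977 grip 60.0 F [ 1.3 -0.8 -2.2] T [-0.03 -0.16 -0.01] j6 -0.585
 shift cm [  0.78 -14.5  -11.93] twist deg (both signs of tool x: down =>) -62.35
```

Call:
drive_tool:
  steps:
    - [[0.4,-3,-2.4,-8,0.5],[0.8,-6,-4.9,-16.5,0.5],[0.8,-9,-7.4,-25,0.5],[0.8,-12,-9.9,-33.5,0.5],[0.8,-14,-11.5,-42,0.5]]

```text
time: 13.6
eef_pos: [564.6, 50.4, 145.5]
orientation: [0.511, -0.489, 0.511, 0.489]
wrist_force: [0.8, 0.3, -1.0]
grip_width: 59.9
```

```bash
python3 -c "
from h import *
go(568.9,47,120,1.886)"
```

```text
t 13.6 eef [564.6  50.4 145.5] zyaw 1.5267 grip 59.9 F [ 0.8  0.3 -1. ] T [ 0.04 -0.2   0.01] j6 -1.637
 shift cm [ 2.55 -0.45 -0.32] twist deg (both signs of tool x: down =>) -20.58
```

Call:
drive_tool:
  steps:
    - [[1,-0.2,-0.2,-8,0.5],[2,-0.45,-0.3,-16,0.5],[3.5,-0.45,-0.3,-20.6,0.5],[4.5,-0.45,-0.3,-20.6,0.5],[4.5,-0.45,-0.3,-20.6,0.5]]

```text
time: 14.1
eef_pos: [567.7, 49.7, 98.8]
orientation: [0.416, -0.57, 0.418, 0.572]
wrist_force: [-0.4, -0.2, -2.2]
grip_width: 60.0
```

```bash
cat > mc.py <<'E'
import sys
from fit import *
go(568.9,47,80,1.886)
s,M=tool();zt=s["eef_pos"][2]-18.5
k=sys.argv[1];imgs={}
for n in("side","top"):
    im,d=get_image(n);cv2.imwrite(f'pics/{n}{k}.png',im[:,:,::-1]);imgs[n]=im
m=segs([(-70,70,-52.5,52.5,zt+9,'+x -x +y -y')])
p0=(s["eef_pos"][0],s["eef_pos"][1],.3145)
for nm,c,sg in (("v",chv,1),):
    r=fit(imgs,["side"],m,p0,c,sg);print(nm,[float(x) for x in r["side"]])
p=r["side"]
H=(568.72,47.09,.3152)
overlay(imgs,"side",[(p,(-70,70,-52.5,52.5,zt+9),(0,0,255)),(H,(-72,72,-55,55,47),(0,255,255))],(190,300,140,250),5,f"pics/o.png")
a=cv2.imread("pics/o.png");b=cv2.resize(imgs["top"][150:240,205:270,::-1],None,fx=3.8,fy=3.8);b=cv2.copyMakeBorder(b,0,550-b.shape[0],0,0,0)
cv2.imwrite(f"pics/v{k}.png",np.hstack([a,b]))
E
python3 mc.py 10
```

```text
t 14.1 eef [567.7  49.7  98.8] zyaw 1.88 grip 60.0 F [-0.4 -0.2 -2.2] T [ 0.08 -0.12 -0.05] j6 -1.992
 shift cm [ 1.88 -0.04 -0.29] twist deg (both signs of tool x: down =>) -0.34
v [584.15, 59.89, 0.3384, -38.5]
```

View pics/v10.png

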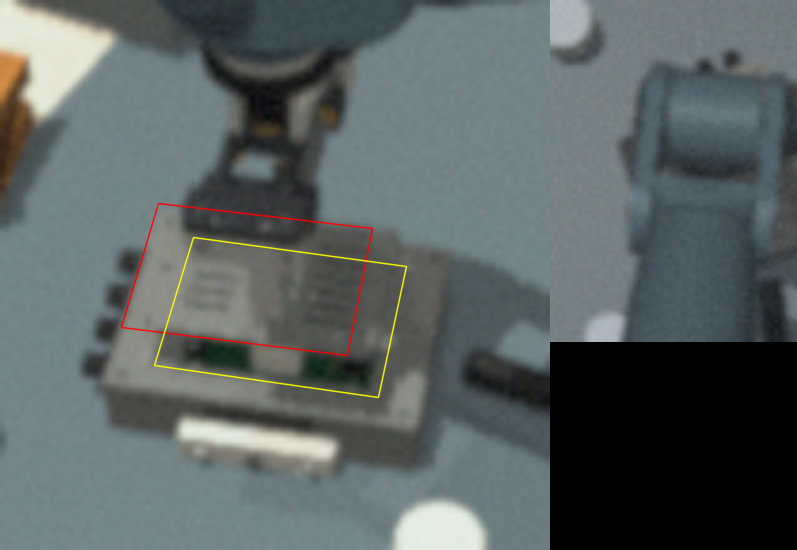

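```bash
cat > ovc.py <<'E'
import sys
from fit import *
k=sys.argv[1];x,y,yaw,zt=map(float,sys.argv[2:6])
im=cv2.imread(f"pics/side{k}.png")[:,:,::-1]
e=np.clip((im.astype(float)-40)*1.7,0,255).astype(np.uint8)
P=(x,y,yaw);b=(205,285,175,245)
o1=overlay({"side":e},"side",[],b,5,"pics/o.png")
o2=overlay({"side":e},"side",[(P,(-70,70,-52.5,52.5,zt+9),(0,0,255)),(P,(-80,-70,-40,40,zt+3),(0,255,0)),(P,(-6,6,-30,30,zt+29),(255,0,255))],b,5,"pics/o.png")
cv2.imwrite(f"pics/oc{k}.png",np.hstack([o1,o2]))
E
python3 ovc.py 10 567.7 50.2 .312 80.3
```

```text
(no output)
```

View pics/oc10.png

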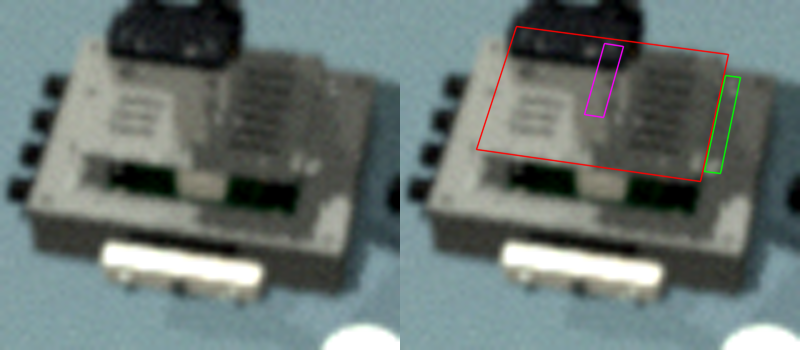

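```bash
python3 -c "
from h import *
go(579.5,49.8,78,1.886)"
```

```text
t 14.2 eef [569.1  49.6 100.8] zyaw 1.8808 grip 59.8 F [ 0.1  0.1 -1.2] T [ 0.09 -0.11  0.01] j6 -1.992
 shift cm [ 2.28 -1.   -0.3 ] twist deg (both signs of tool x: down =>) -0.3
```

Call:
drive_tool:
  steps:
    - [[0,-0.5,-0.15,-0.3,0.5],[0.5,-1,-0.3,-0.3,0.5],[1.2,-1,-0.3,-0.3,0.5],[2,-1,-0.3,-0.3,0.5],[2.2,-1,-0.3,-0.3,0.5]]

```text
time: 14.7
eef_pos: [578.5, 49.8, 77.0]
orientation: [0.415, -0.572, 0.416, 0.573]
wrist_force: [0.5, 0.5, -1.6]
grip_width: 59.8
```

Call:
drive_tool:
  steps:
    - [[0,0,0,0,0.5],[0,0,0,0,0.5],[0,0,0,0,0.5],[0,0,0,0,0.5],[0,0,0,0,0.5]]

```text
time: 15.2
eef_pos: [579.8, 49.6, 79.0]
orientation: [-0.415, 0.573, -0.415, -0.572]
wrist_force: [0.4, -0.1, -1.2]
grip_width: 60.0
```

```bash
python3 -c "
from h import *
go(579.5,49.8,78,1.886)
im,d=get_image('side');cv2.imwrite('pics/side11.png',im[:,:,::-1])"; python3 ovc.py 11 579.5 50.5 .316 60
```

```text
t 15.2 eef [579.8  49.6  79. ] zyaw 1.8869 grip 60.0 F [ 0.4 -0.1 -1.2] T [ 0.12 -0.12  0.02] j6 -1.996
 shift cm [0.1  0.02 0.02] twist deg (both signs of tool x: down =>) 0.05
```

View pics/oc11.png

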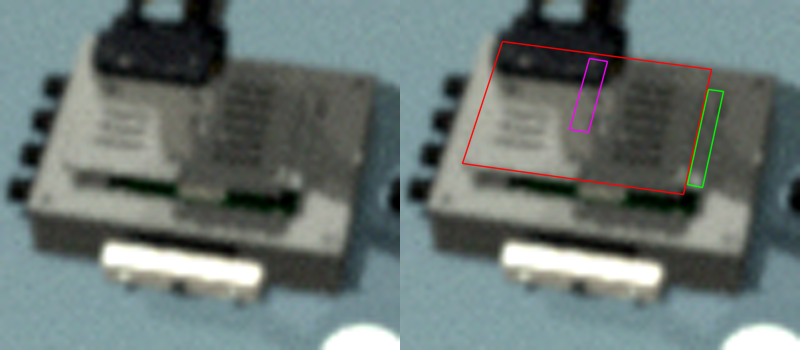

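Call:
drive_tool:
  steps:
    - [[0.3,0,0,0,0.5],[0.6,0,0,0,0.5],[0.8,0,0,0,0.5],[1.0,0,0,0,0.5],[1.0,0,0,0,0.5]]

```text
time: 15.75
eef_pos: [579.7, 49.7, 68.6]
orientation: [0.415, -0.572, 0.415, 0.572]
wrist_force: [-0.1, 0.4, -1.3]
grip_width: 59.7
```

```bash
python3 -c "
from h import *
go(579.5,49.8,66,1.886)
im,d=get_image('side');cv2.imwrite('pics/side12.png',im[:,:,::-1])"; python3 ovc.py 12 579.5 50.5 .316 51
```

```text
t 15.75 eef [579.7  49.7  68.6] zyaw 1.8869 grip 59.7 F [-0.1  0.4 -1.3] T [ 0.13 -0.12  0.04] j6 -1.996
 shift cm [0.26 0.01 0.02] twist deg (both signs of tool x: down =>) 0.05
```

View pics/oc12.png

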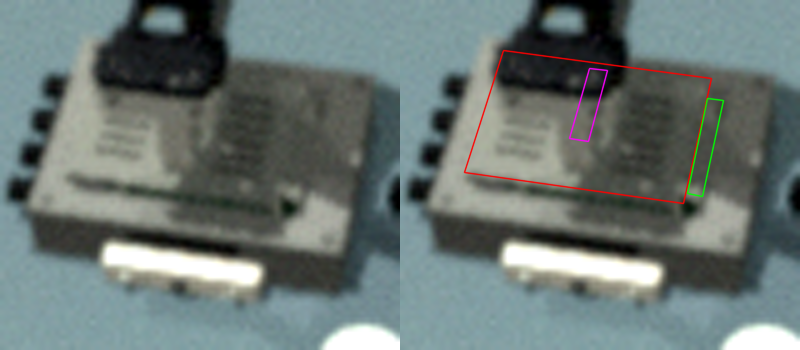

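Call:
drive_tool:
  steps:
    - [[0.15,0,0,0,0.5],[0.3,0,0,0,0.5],[0.4,0,0,0,0.5],[0.4,0,0,0,0.5],[0.4,0,0,0,0.5]]

```text
time: 16.3
eef_pos: [579.6, 49.6, 64.7]
orientation: [0.415, -0.572, 0.415, 0.572]
wrist_force: [-0.7, -1.4, -0.8]
grip_width: 59.7
```

```bash
python3 -c "
from h import *
go(579.5,49.8,66,1.886)
im,d=get_image('side');cv2.imwrite('pics/side13.png',im[:,:,::-1])"; python3 ovc.py 13 579.5 50.5 .316 46
```

```text
t 16.3 eef [579.6  49.6  64.7] zyaw 1.887 grip 59.7 F [-0.7 -1.4 -0.8] T [ 0.   -0.15 -0.08] j6 -1.996
 shift cm [-0.13  0.    0.02] twist deg (both signs of tool x: down =>) 0.06
```

View pics/oc13.png

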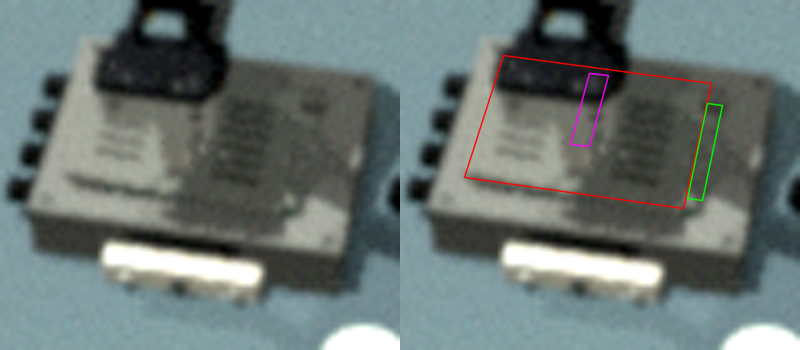

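Call:
drive_tool:
  steps:
    - [[0.1,0,0,0,0.5],[0.2,0,0,0,0.5],[0.3,0,0,0,0.5],[0.3,0,0,0,0.5],[0.3,0,0,0,0.5]]

```text
time: 16.85
eef_pos: [580.1, 49.7, 63.8]
orientation: [-0.415, 0.573, -0.415, -0.573]
wrist_force: [-6.3, -0.0, 12.4]
grip_width: 59.8
```

```bash
python3 -c "
from h import *
go(579.5,49.8,62,1.886)
im,d=get_image('side');cv2.imwrite('pics/side14.png',im[:,:,::-1])"; python3 ovc.py 14 579.5 50.5 .316 43
```

```text
t 16.85 eef [580.1  49.7  63.8] zyaw 1.8873 grip 59.8 F [-6.3 -0.  12.4] T [0.17 1.02 0.08] j6 -1.996
 shift cm [0.18 0.05 0.03] twist deg (both signs of tool x: down =>) 0.07
```

View pics/oc14.png

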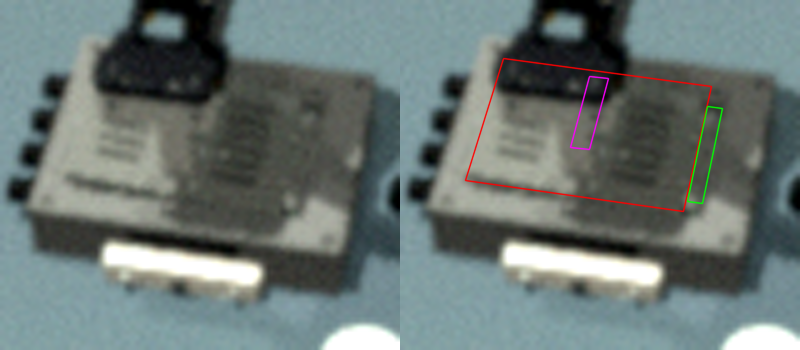

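Call:
drive_tool:
  steps:
    - [[-0.15,0.1,0,0,0.5],[-0.15,0.3,0,0,0.5],[-0.15,0.5,0,0,0.5],[-0.15,0.7,0,0,0.5],[-0.15,0.8,0,0,0.5]]

```text
time: 17.4
eef_pos: [572.4, 47.1, 63.7]
orientation: [-0.415, 0.573, -0.415, -0.572]
wrist_force: [1.9, 0.6, 3.7]
grip_width: 59.7
```

```bash
python3 -c "
from h import *
go(570,46.7,62,1.886)
im,d=get_image('side');cv2.imwrite('pics/side15.png',im[:,:,::-1])"; python3 ovc.py 15 572 47.5 .316 44
```

```text
t 17.4 eef [572.4  47.1  63.7] zyaw 1.8868 grip 59.7 F [1.9 0.6 3.7] T [ 0.21 -0.46 -0.  ] j6 -2.002
 shift cm [0.16 0.24 0.04] twist deg (both signs of tool x: down =>) 0.05
```

View pics/oc15.png

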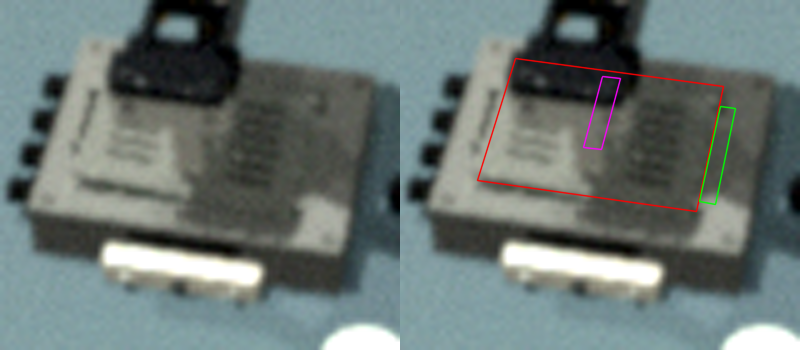

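Call:
drive_tool:
  steps:
    - [[0,0.1,0,0,0.5],[0,0.2,0,0,0.5],[0,0.3,0,0,0.5],[0,0.3,0,0,0.5],[0,0.3,0,0,0.5]]

```text
time: 17.95
eef_pos: [568.2, 46.2, 62.5]
orientation: [0.414, -0.572, 0.416, 0.573]
wrist_force: [0.2, -0.5, 1.1]
grip_width: 59.8
```

```bash
python3 -c "
from h import *
go(570,46.7,62,1.886)
im,d=get_image('side');cv2.imwrite('pics/side16.png',im[:,:,::-1])"; python3 ovc.py 16 569 46.5 .316 44
```

```text
t 17.95 eef [568.2  46.2  62.5] zyaw 1.8872 grip 59.8 F [ 0.2 -0.5  1.1] T [ 0.01 -0.04 -0.04] j6 -2.004
 shift cm [ 0.05 -0.19 -0.01] twist deg (both signs of tool x: down =>) 0.07
```

View pics/oc16.png

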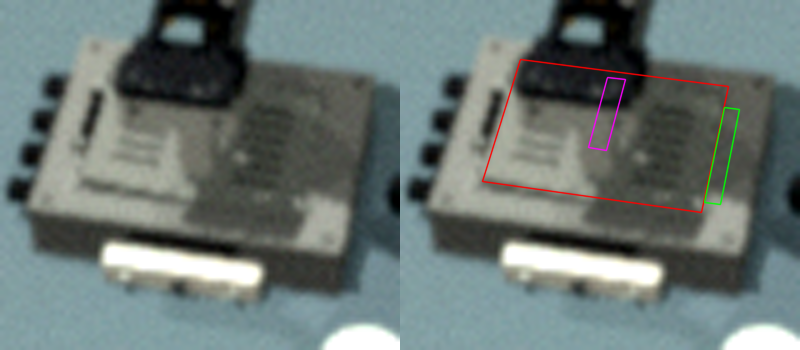

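Call:
drive_tool:
  steps:
    - [[0.15,0,0,0,0.5],[0.3,0,0,0,0.5],[0.45,0,0,0,0.5],[0.6,0,0,0,0.5],[0.65,0,0,0,0.5]]
  force: 30

```text
time: 18.5
eef_pos: [569.6, 46.4, 59.5]
orientation: [0.415, -0.572, 0.415, 0.573]
wrist_force: [-8.8, 2.2, 22.9]
grip_width: 59.8
```

```bash
python3 -c "
from h import *
go(570,46.7,56.5,1.886)
im,d=get_image('side');cv2.imwrite('pics/side17.png',im[:,:,::-1])"; python3 ovc.py 17 568.5 46.5 .316 38
```

```text
t 18.5 eef [569.6  46.4  59.5] zyaw 1.8873 grip 59.8 F [-8.8  2.2 22.9] T [0.3  1.67 0.02] j6 -2.004
 shift cm [ 0.3  -0.05  0.01] twist deg (both signs of tool x: down =>) 0.08
```

View pics/oc17.png

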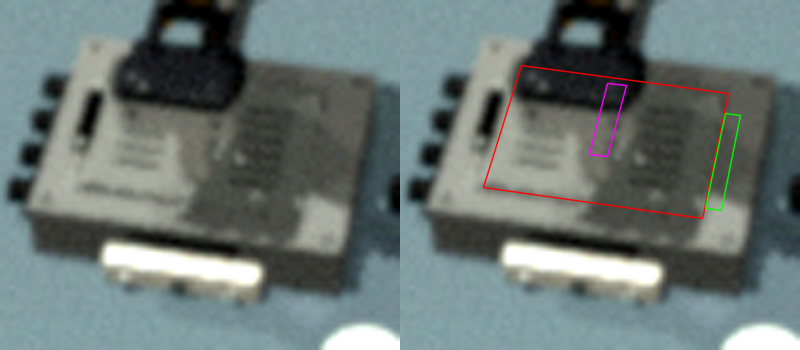

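Call:
drive_tool:
  steps:
    - [[0.1,0,0,0,0.5],[0.2,0,0,0,0.5],[0.3,0,0,0,0.5],[0.35,0,0,0,0.5],[0.35,0,0,0,0.5]]

```text
time: 19.05
eef_pos: [569.2, 46.1, 56.0]
orientation: [0.414, -0.572, 0.415, 0.573]
wrist_force: [-9.7, -0.6, 21.8]
grip_width: 59.6
```

```bash
python3 -c "
from h import *
go(570,46.7,56.5,1.886)"
```

```text
t 19.05 eef [569.2  46.1  56. ] zyaw 1.8877 grip 59.6 F [-9.7 -0.6 21.8] T [-0.09  1.76  0.02] j6 -2.004
 shift cm [-0.05 -0.1   0.03] twist deg (both signs of tool x: down =>) 0.1
```

Call:
drive_tool:
  steps:
    - [[0.1,0,0,0,0.5],[0.2,0,0,0,0.5],[0.2,0,0,0,0.5],[0.2,0,0,0,0.5],[0.2,0,0,0,0.5]]

```text
time: 19.55
eef_pos: [569.3, 46.1, 56.0]
orientation: [0.414, -0.572, 0.416, 0.573]
wrist_force: [-15.9, -0.6, 34.5]
grip_width: 59.6
```

```bash
python3 -c "
from h import *
go(570,46.7,56.5,1.886)
im,d=get_image('side');cv2.imwrite('pics/side18.png',im[:,:,::-1])"; python3 ovc.py 18 568.5 46.5 .316 38
```

```text
t 19.55 eef [569.3  46.1  56. ] zyaw 1.8882 grip 59.6 F [-15.9  -0.6  34.5] T [0.19 3.03 0.14] j6 -2.005
 shift cm [-0.05 -0.08  0.03] twist deg (both signs of tool x: down =>) 0.12
```

View pics/oc18.png

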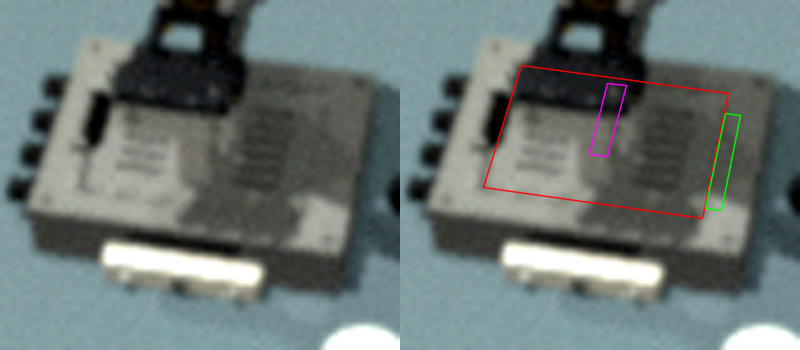

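Call:
drive_tool:
  steps:
    - [[-0.4,0,0,0,0.5],[-0.4,0,0,0,0.75],[-0.4,0,0,0,0.75],[-0.4,0,0,0,0.75],[-1.5,0,0,0,0.75]]

```text
time: 20.1
eef_pos: [567.4, 46.4, 64.3]
orientation: [0.414, -0.571, 0.416, 0.574]
wrist_force: [-0.1, -0.1, -0.8]
grip_width: 70.5
```

Call:
drive_tool:
  steps:
    - [[-4,0,0,0,0.75],[-8,0,0,0,0.75],[-12,0,0,0,0.75],[-15,0,-4,0,0.75],[-16,0,-8,0,0.75]]

```text
time: 20.6
eef_pos: [595.7, -30.2, 230.7]
orientation: [-0.415, 0.575, -0.414, -0.571]
wrist_force: [0.3, 0.0, 1.0]
grip_width: 70.2
```

Call:
drive_tool:
  steps:
    - [[0,1,-4,0,0.75],[0,2,-8,0,0.75],[0,3,-12,0,0.75],[0,3,-14,0,0.75],[0,3,-14,0,0.75]]

```text
time: 21.1
eef_pos: [609.1, -174.1, 225.7]
orientation: [0.416, -0.572, 0.416, 0.572]
wrist_force: [-0.8, 0.6, 0.3]
grip_width: 70.4
```

```bash
python3 look.py 20; python3 - <<'E'
from fit import *
H={"side":(568.72,47.09,.3152),"top":(567.55,43.24,.312)}
for n in ("top","side"):
    d=np.load(f"pics/{n}20.npy");P=cloud(n,d);p=H[n];c,s=np.cos(p[2]),np.sin(p[2]);X=P[...,0]-p[0];Y=P[...,1]-p[1]
    lx=c*X+s*Y;ly=-s*X+c*Y;z=P[...,2]
    ok=(z>35)&(z<60)
    pa=(abs(lx)<66)&(abs(ly)<49)&(abs(lx)>14)&ok
    A=np.stack([np.ones(pa.sum()),lx[pa],ly[pa]],1);r,*_=np.linalg.lstsq(A,z[pa],rcond=None)
    dk=(abs(lx)<97)&(abs(ly)<72)&((abs(lx)>78)|(abs(ly)>60))&ok
    B=np.stack([np.ones(dk.sum()),lx[dk],ly[dk]],1);q,*_=np.linalg.lstsq(B,z[dk],rcond=None)
    print(n,"panel",r.round(4),pa.sum(),"deck",q.round(4),dk.sum())
E
```

```text
t 21.1 eef [ 609.1 -174.1  225.7] zyaw 1.8838 grip 70.4 F [-0.8  0.6  0.3] T [ 0.07 -0.12  0.02] j6 -2.341
 shift cm [ 2.6  -7.98 48.72] twist deg (both signs of tool x: down =>) 84.79
top panel [ 4.69478e+01 -2.60000e-03 -2.20000e-03] 650 deck [4.68728e+01 2.60000e-03 3.50000e-03] 577
side panel [ 4.40028e+01 -4.00000e-04  1.00000e-03] 755 deck [4.43068e+01 5.20000e-03 1.40000e-03] 675
```

View pics/v20.png

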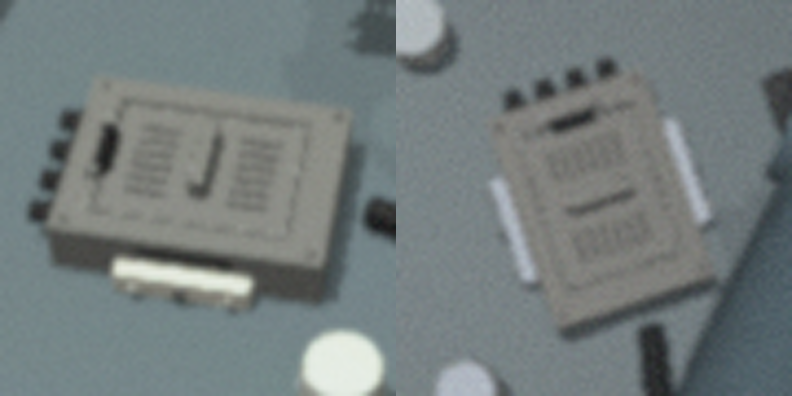

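```bash
python3 -c "
from station import *
print(job_done(), observe()['time'])"
```

```text
the job is handed in; nothing more can be done
the job is handed in; nothing more can be done
```

The control box is back together and I handed the job in at about 21 s of the 61 s allowed; no verdict was reported.

**Board:** I gripped it by the heat sink and lowered it with the terminal block towards the cable glands. I pressed until it met a hard stop at 37 N, with the gripper at the expected seated height. Depth in the top view put its upper face at 17.5 mm (17 mm expected), tilted by less than 0.5 mm across the standoffs.

**Cover:** I held it by the grip bar, tilted it against the catch by about 0.09 rad, slid the lip under the deck edge and pressed it down until it stopped hard. The last depth check showed the panel flush with the deck to within 0.3 mm and level to within about 0.003 rad. The catch looks out over the far edge in both views.

**Not measured or not agreeing:**
- **Camera offset:** the two cameras disagreed by 2 to 4 mm on absolute y for the housing, and by up to 7 mm for the board while the bottle partly hid it. I used averages, side-view comparisons and contact forces to align the parts.
- **Failed fits:** the outline fit of the board failed once it was down in the housing, and the fit of the cover above the deck failed too. I set those fits aside and checked the cover by eye against its predicted outline.
- **Depth in the side view:** it read about 3 mm low overall, on the deck as well as the cover.
- **Lip and tilt:** the lip's depth under the deck edge and the tilt at hooking come from gripper height and the given dimensions. I did not measure either directly.
- **Bystanders:** I did not measure them again at the end. I saw no contact with them in the pictures or force readings.

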